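# Fetch the strip canister from behind the bottle and carton

### The job

The short test-strip canister stands in the cardboard supply tray behind a tall bottle and a tall carton. First move the bottle and the carton out of the way, standing them in the steel side tray; then stand the canister in the small black dish; and only then put the bottle and the carton back upright, each on the very spot where it stood at the beginning. Knock nothing over and do not shift the pen cup or the stack of paper cups.

Things in the scene. Friction and masses are not known exactly. Their poses are not given: they have to be found in the camera images.
- supply_tray: Fixed open cardboard tray, 160 (x) x 190 (y) x 30 mm high, walls and floor 4 mm. Origin: centre of its underside; z up. Bottle and carton start in its front (-x) half, one on each square paper patch (x -32, y +40 and -40 mm; which is where varies; up to 5 mm off-centre); the canister starts on the round patch (x +16, y 0). Patches are only print.
- side_tray: Empty shallow open steel tray, fixed, 130 (its x) x 210 (its y) x 20 mm high, walls and floor 4 mm. Origin: centre of its underside. There is room for both tall things side by side along its y.
- dish: Empty small square black plastic dish, fixed, 100 x 100 x 12 mm high, walls and floor 4 mm. Origin: centre of its underside.
- bottle: Tall round white bottle, loose: body 52 mm diameter and 98 mm high, then a grey cap 32 mm diameter up to 120 mm. About 0.18 kg. Origin: centre of its underside; z up.
- carton: Tall square white carton with a grey band, loose: 48 x 48 x 115 mm high. About 0.12 kg. Origin: centre of its underside; z up, x and y square to its sides.
- canister: Short round white canister with a grey lid and silvery disc on top, loose: 46 mm diameter (straight sides, lid flush), 62 mm high. About 0.08 kg. Origin: centre of its underside; z up. At the start its tall neighbours stand only 5 to 20 mm from it and overtop it.
- pen_cup: Bystander: paper cup with three pens, 72 mm across the rim, 85 mm high, pens up to 140 mm. Loose, leave alone. Origin: centre of its underside.
- cup_stack: Bystander: stack of upturned paper cups, 72 mm across, 95 mm high. Loose, leave alone. Origin: centre of its underside.

How it is judged:
By the outcome, as a careful person would: the job done as asked, in the order asked, and still so for the second after the job is handed in, with the robot touching nothing.
It also fails if it takes over 138 s, if anything falls off the work surface, if the arm or the gripper's body presses on something with over 40 N, if the wrist force passes 120 N, or if a joint passes its speed limit or range.

### The arm

A 7-joint arm with a two-finger parallel gripper is mounted at the origin on the work surface. World frame = base frame: x ahead of the robot, y to its left, z up, the work surface at z = 0. Lengths are in m, angles in degrees, forces in N, time in s.
With the tool pointing down it reaches from about 0.4 to 0.925 m from the base axis. Payload 5.6 kg.
Tool frame: the origin (TCP) lies midway between the tips of the shut fingers; the grasp point (between the pads) lies 19 mm behind it; y points along the fingers, x is the direction in which the jaws open and shut, and the axes are right-handed (so a half turn about y gives the same grasp; the last joint's range is limited). The gripper opens to 85 mm and grips with 20 to 120 N. Pads are 22 mm wide; open, the fingers measure 114 mm over their backs; the gripper's body (76 mm by 85 mm) begins 54 mm behind the grasp point. The pads swing forward as they close: fully open they stand 13 mm farther back than shut.
Start: joints at [-72.193, 26.786, -0.665, 91.828, 0.344, 61.387, -3.226], TCP at [0.225, 0.61, 0.196] pointing down, gripper open.
Joint ranges: [-144.91, 144.91], [-17.63, 115.5], [-89.93, 88.59], [15.96, 139.68], [-74.01, 254.01], [8.47, 105.57], [-167.45, 167.45]. Speed limits (degrees/s): [147.25, 147.25, 180, 180, 180, 180, 180].

### API

Orientations are given as [roll, pitch, yaw] about the fixed x, y, z axes, in that order (R = Rz(yaw) Ry(pitch) Rx(roll)).
In Python, from rig import get_obs, snapshot, camera_info, sign_off gives the robot as it stands.
- The arm moves only by the tool move_arm, never from a script. Its argument "moves" is text: rows parted by semicolons, each of 7 numbers parted by spaces: the closure, from -1 (fully open) to 1 (shut), so that 0 is half open, then the shift along the tool's x, y, z scaled (see below), then the turn, a rotation vector about the tool's x, y, z scaled (see below). In form: grip dx dy dz rx ry rz; .... A call has 1 to 20 rows; each row is the pose to reach, as a shift and turn from the pose commanded when the call began, along the tool's axes at that moment; what a row does not reach only later rows make up. The controller multiplies each number of a shift by 200 mm and each number of a turn by 90 degrees. A row lasts 1/12 s, in which the tool goes at most 41.7 mm and 7.16 degrees, less where a joint would pass 70% of its speed; a pose out of reach is approached as far as the arm can. A call with a number of a shift or a turn outside -1 to 1 is refused whole. A call with a gripper value outside its range is refused whole. The fingers move at their own pace and stop on an object; the grip force is fixed at half the most. Time passes only in rows, so rows that repeat a pose let the fingers close. It gives the time, the measured TCP pose, the force and the opening at its end, in the units of the state.
- get_obs(): the state, without advancing time (a new reading comes with each control period).
- snapshot(name): name is "scene" or "top"; returns the picture (480x640x3 uint8, blue, green, red); there is no depth.
- camera_info(name): a dict with "fovy" (degrees; the focal length in pixels is half the picture's height over the tangent of half this angle, whatever the lens; pixels are square), "cx", "cy" (the principal point, pixels), "world_from_camera" (4x4, takes a point from camera to world coordinates). Camera axes: x right, y down, z forward; pixel columns grow to the right and rows downward; lengths in m; the calibration is good to about 2 mm. A picture is of the moment at which its call begins. camera_info takes no time and is no camera call.
- sign_off(): hands the job in, once; it reports no verdict.
The state is a dict: "time": time; "joints": joint angles; "dq": joint speeds; "joint_efforts": joint torques, N m; "tool_pos": TCP position; "ee_rot": TCP orientation; "wrist_force": force on the tool from outside, world axes, zero at the start; "ft_torque": the same for the moment, N m; "gripper_width": finger opening in m.
Only numpy, scipy, OpenCV 4.12 (cv2) and the standard library are available. Lean on these libraries where they do the work, as an engineer would, in place of code of your own. Each camera call takes 0.05 s, during which the arm holds its last target.

## Working session

There is one attempt and no reset: what is moved stays moved. The work goes in short steps, Python scripts to look and compute and a tool call to move; the robot and the scene stay as the last step left them, time stands still between calls to the robot, and variables do not carry over. Pictures are saved under pics/ and viewed, and the job is handed in when it is done.

Besides the shell and the picture viewer there is one more tool, called after "Call:" by a JSON object that holds its "fn" and its "kwargs". move_arm: Moves the arm, as the interface text tells. Its arguments: {"type":"object","properties":{"moves":{"type":"string"}},"required":["moves"]}

```bash
ls; mkdir -p pics; python3 - <<'E'
from rig import *
import cv2,json
for n in("scene","top"):
    cv2.imwrite(f"pics/{n}0.png",snapshot(n)); c=camera_info(n); print(n,c)
print(get_obs())
E
```

```text
pics
scene {'fovy': 48.77589896978999, 'cx': 321.1205391421554, 'cy': 244.33104604076735, 'world_from_camera': array([[-0.74937537,  0.44161517, -0.49336863,  1.17853277],
       [ 0.66212184,  0.49348732, -0.56397245,  0.70043057],
       [-0.00558763, -0.74929721, -0.66221029,  0.87230538],
       [ 0.        ,  0.        ,  0.        ,  1.        ]])}
top {'fovy': 53.523168705775426, 'cx': 319.03986402394105, 'cy': 245.0776254581931, 'world_from_camera': array([[ 0.01301311, -0.9924912 ,  0.12162187,  0.45202679],
       [-0.99952875, -0.01629338, -0.02601549, -0.00280211],
       [ 0.02780178, -0.12122602, -0.99223551,  0.96030376],
       [ 0.        ,  0.        ,  0.        ,  1.        ]])}
{'time': 0.1, 'joints': array([-72.19232095,  26.83191541,  -0.66692284,  91.87488737,
         0.34489127,  61.38803694,  -3.22542435]), 'dq': array([-0.04232691, -0.11212946, -0.0411761 , -0.09516151, -0.10742523,
        0.06606822, -0.13780835]), 'joint_efforts': array([ 1.23837926e-03, -5.33525634e+01,  2.17094680e-02, -2.51963800e+01,
        1.15331364e-02,  4.33948939e-03,  3.66519726e-05]), 'tool_pos': array([0.22505878, 0.60919546, 0.19482825]), 'ee_rot': array([-90.00670054,   0.09261302,  69.72766552]), 'wrist_force': array([-0.50159451,  0.28271073,  0.59605374]), 'ft_torque': array([-0.05103243,  0.00531778, -0.02522506]), 'gripper_width': 0.08567499996523338}
```

View pics/scene0.png

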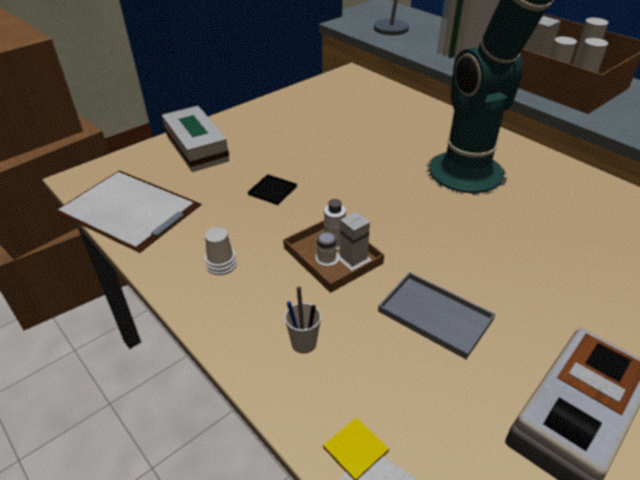

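View pics/top0.png

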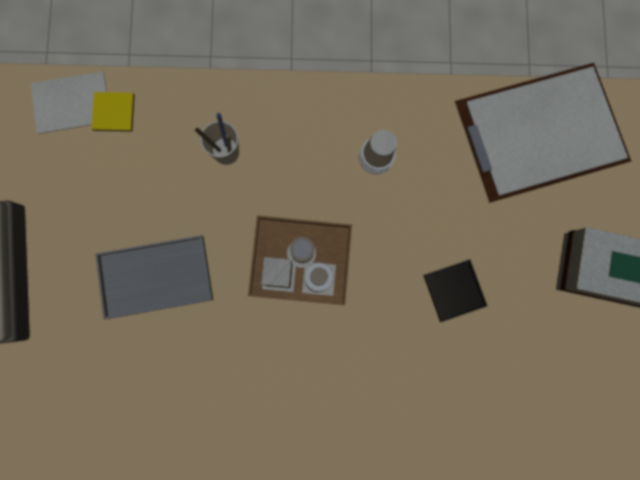

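```bash
cat > h.py <<'E'
import numpy as np,cv2
from rig import *
def cam(n):
    c=camera_info(n);T=np.array(c["world_from_camera"]);f=240/np.tan(np.radians(c["fovy"]/2));return f,c["cx"],c["cy"],T
def p2w(n,u,v,z):
    f,cx,cy,T=cam(n);d=T[:3,:3]@np.array([(u-cx)/f,(v-cy)/f,1]);o=T[:3,3];return o+d*(z-o[2])/d[2]
def w2p(n,P):
    f,cx,cy,T=cam(n);P=np.atleast_2d(P);q=(P-T[:3,3])@T[:3,:3];return np.c_[f*q[:,0]/q[:,2]+cx,f*q[:,1]/q[:,2]+cy]
def crop(img,x0,y0,x1,y1,s,fn):
    c=cv2.resize(img[y0:y1,x0:x1],None,fx=s,fy=s,interpolation=cv2.INTER_CUBIC)
    for x in range((x0+9)//10*10,x1,10):
        cv2.line(c,(int((x-x0)*s),0),(int((x-x0)*s),4 if x%50 else 12),(0,255,255),1)
        if x%20==0: cv2.putText(c,str(x),(int((x-x0)*s)-8,22),0,.35,(0,255,255),1)
    for y in range((y0+9)//10*10,y1,10):
        cv2.line(c,(0,int((y-y0)*s)),(5,int((y-y0)*s)),(0,255,255),1)
        if y%20==0: cv2.putText(c,str(y),(7,int((y-y0)*s)+4),0,.35,(0,255,255),1)
    cv2.imwrite(fn,c)
E
python3 - <<'E'
from h import *
t=cv2.imread("pics/top0.png");s=cv2.imread("pics/scene0.png")
t=cv2.convertScaleAbs(t,alpha=1.6)
crop(t,240,205,365,315,6,"pics/t_a.png")
crop(t,85,225,225,330,5,"pics/t_b.png")
crop(t,415,250,500,330,7,"pics/t_c.png")
crop(s,275,190,395,295,6,"pics/s_a.png")
E
```

```text
(no output)
```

View pics/t_a.png

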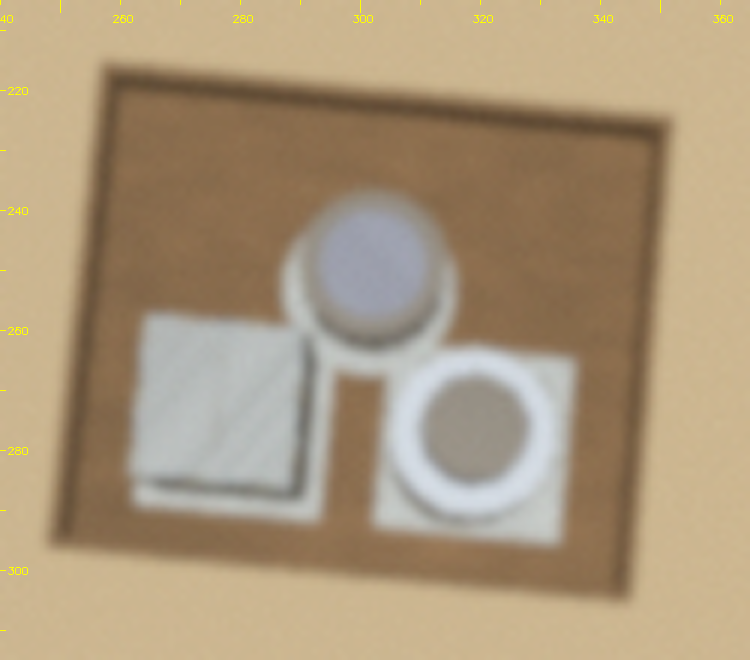

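View pics/t_b.png

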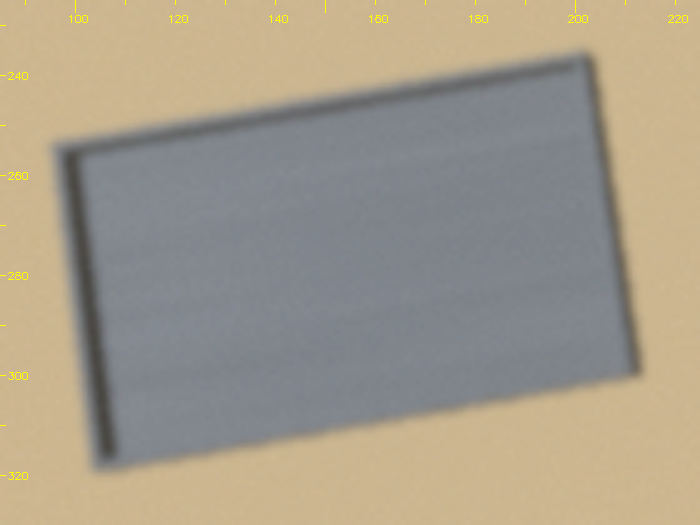

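View pics/t_c.png

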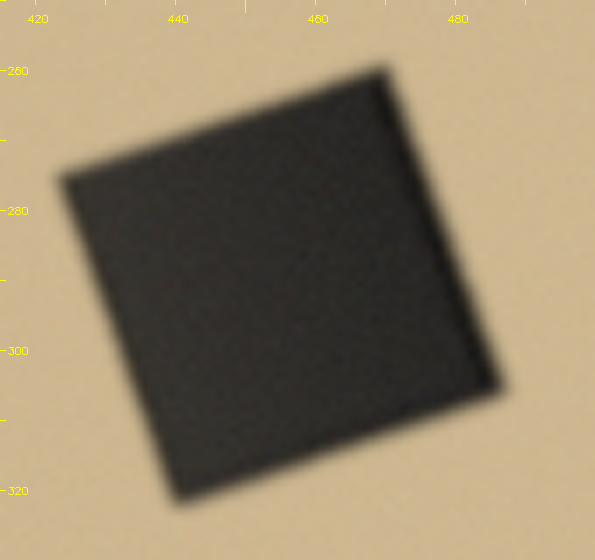

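View pics/s_a.png

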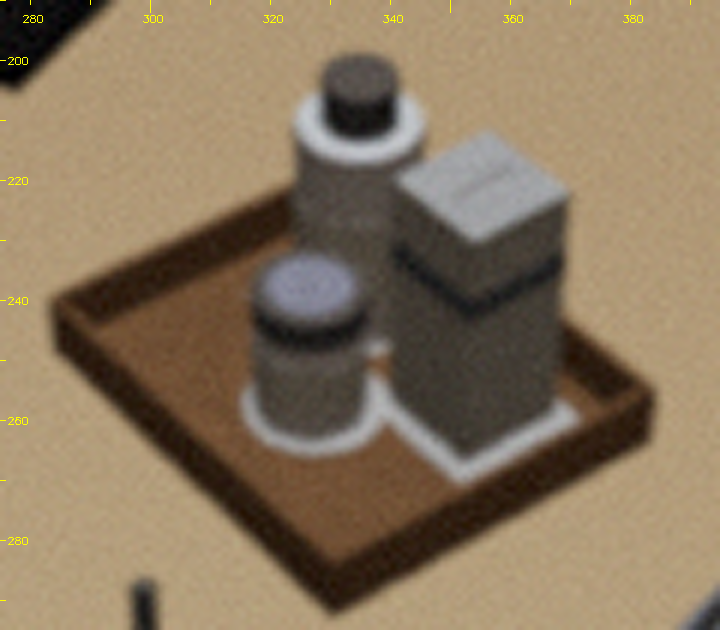

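```bash
python3 - <<'E'
from h import *
np.set_printoptions(precision=4,suppress=True)
def quad(name,pts,z):
    W=np.array([p2w("top",u,v,z) for u,v in pts])[:,:2];print(name,W.mean(0),"sides",np.linalg.norm(np.roll(W,-1,0)-W,axis=1),"ang",[round(float(np.degrees(np.arctan2(*(b-a)[::-1]))),1) for a,b in zip(W,np.roll(W,-1,0))]);print(W.tolist())
quad("tray",[(257.3,216),(351,225.3),(344.5,304.5),(248.8,295.7)],.03)
quad("side",[(96,254),(202.5,236),(213,300),(104,319)],.02)
quad("dish",[(423.2,275.3),(469.8,260),(487,305.5),(440.5,322)],.012)
quad("carton",[(263.7,257.5),(291.5,259.5),(290,287),(262,285)],.117+.002)
for n,u,v,z in[("bottle body",318.5,277,.102),("cap",319,276.5,.124),("can",302,248,.066),("disc",301.8,247.8,.066),("pencup",220,139,.085),("stack",383,143,.095)]: print(n,p2w("top",u,v,z))
for n,u,v,z in[("cap",334.7,203,.124),("bodytop",335,210,.102),("can disc",326.3,237.5,.066)]: print("scene",n,p2w("scene",u,v,z))
quad2=[(341,220.5),(356.5,211.5),(369,222),(354,230.5)]
print("carton scene",np.mean([p2w("scene",u,v,.119) for u,v in quad2],0),[p2w("scene",u,v,.119)[:2] for u,v in quad2])
E
```

```text
tray [0.536  0.0087] sides [0.1864 0.1565 0.1864 0.1574] ang [-94.7, 175.6, 85.5, -4.3]
[[0.6219805953691828, 0.09569181921719744], [0.6066235525540742, -0.09010076457966451], [0.45054289754130206, -0.0781989053304563], [0.4650524083958208, 0.1076027297021087]]
side [0.4992 0.2944] sides [0.2096 0.1283 0.2114 0.128 ] ang [-79.2, -168.4, 100.7, 10.8]
[[0.5424754836498628, 0.40981115347372854], [0.5816163547540236, 0.20385341312095456], [0.4559131368356737, 0.1781342747064293], [0.4167345440768172, 0.3858471345843975]]
dish [ 0.4811 -0.3013] sides [0.1004 0.0963 0.1    0.0979] ang [-71.3, -160.4, 109.7, 19.9]
[[0.5106537248829838, -0.23734866489318998], [0.5429201221379588, -0.3324303427148106], [0.452223094676794, -0.36474565096481], [0.4185443394769448, -0.27061014772556435]]
carton [0.5057 0.0491] sides [0.0493 0.0486 0.0493 0.0486] ang [-93.2, 178.0, 86.7, -2.0]
[[0.5313881622611804, 0.07283876133230618], [0.5286002171002028, 0.023622400745319107], [0.4799979901860612, 0.025285642478854835], [0.4828152042493445, 0.07450355658278267]]
bottle body [ 0.4992 -0.0251  0.102 ]
cap [ 0.4989 -0.0254  0.124 ]
can [0.5556 0.0059 0.066 ]
disc [0.5559 0.0063 0.066 ]
pencup [0.7586 0.1645 0.085 ]
stack [ 0.7543 -0.1438  0.095 ]
scene cap [ 0.5006 -0.0252  0.124 ]
scene bodytop [ 0.4987 -0.0258  0.102 ]
scene can disc [0.5529 0.0038 0.066 ]
carton scene [0.5073 0.0505 0.119 ] [array([0.5298, 0.0278]), array([0.4806, 0.0276]), array([0.4865, 0.0739]), array([0.5325, 0.0728])]
```

```bash
cat >> h.py <<'E'
from scipy.spatial.transform import Rotation as Ro
import sys
def rel(x,y,z,yaw,cmd=None):
    """cmd: commanded pose (x,y,z,yaw); default measured"""
    o=get_obs()
    p=np.array(o["tool_pos"]);R=Ro.from_euler("xyz",o["ee_rot"],degrees=True)
    if cmd: p=np.array(cmd[:3]);R=Ro.from_euler("xyz",[-90,0,cmd[3]],degrees=True)
    Rt=Ro.from_euler("xyz",[-90,0,yaw],degrees=True)
    d=R.inv().apply(np.array([x,y,z])-p)/.2; r=(R.inv()*Rt).as_rotvec(degrees=True)/90
    print("shift",d.round(4),"turn",r.round(4),"| at",p.round(4),o["ee_rot"].round(2),"t",round(o["time"],2))
E
python3 -c "
from h import *
rel(.33,.4,.2,40); rel(.506,.05,.2,-3)"
```

```text
shift [-0.7994 -0.0245 -0.8546] turn [ 3.000e-04  3.303e-01 -1.000e-03] | at [0.2251 0.6092 0.1948] [-9.001e+01  9.000e-02  6.973e+01] t 0.1
shift [-2.1361 -0.0221 -2.2865] turn [ 7.000e-04  8.081e-01 -8.000e-04] | at [0.2251 0.6092 0.1948] [-9.001e+01  9.000e-02  6.973e+01] t 0.1
```

Call:
{"fn": "move_arm", "kwargs": {"moves": "-1 -0.2 0 -0.21 0 0.08 0; -1 -0.4 0 -0.43 0 0.16 0; -1 -0.6 0 -0.64 0 0.24 0; -1 -0.8 0 -0.85 0 0.33 0; -1 -0.8 0 -0.85 0 0.33 0; -1 -0.8 0 -0.85 0 0.33 0; -1 -0.8 0 -0.85 0 0.33 0"}}

```text
time: 0.68
tool_pos: [0.3326, 0.3947, 0.1956]
ee_rot: [-90.1, 0.1, 39.5]
wrist_force: [-1.9, -0.4, -1.1]
gripper_width: 0.0855
```

```bash
python3 -c "
from h import *
rel(.43,.22,.2,10); rel(.506,.05,.2,-3)"
```

```text
shift [-0.1803 -0.0191 -0.9837] turn [ 1.800e-03  3.281e-01 -3.000e-04] | at [0.3326 0.3947 0.1956] [-9.015e+01  7.000e-02  3.953e+01] t 0.68
shift [-0.4281 -0.0165 -1.8812] turn [ 1.800e-03  4.725e-01 -1.000e-04] | at [0.3326 0.3947 0.1956] [-9.015e+01  7.000e-02  3.953e+01] t 0.68
```

Call:
{"fn": "move_arm", "kwargs": {"moves": "-1 -0.05 0 -0.2 0 0.08 0; -1 -0.1 0 -0.4 0 0.16 0; -1 -0.14 0 -0.6 0 0.24 0; -1 -0.18 0 -0.8 0 0.33 0; -1 -0.2 0 -1 0 0.4 0; -1 -0.2 0 -1 0 0.47 0; -1 -0.2 0 -1 0 0.47 0; -1 -0.2 0 -1 0 0.47 0; -1 -0.2 0 -1 0 0.47 0"}}

```text
time: 1.43
tool_pos: [0.4264, 0.2232, 0.1954]
ee_rot: [-90.0, 0.0, -2.0]
wrist_force: [1.0, 0.2, 1.3]
gripper_width: 0.0851
```

```bash
python3 -c "
from h import *
rel(.506,.05,.2,-3)"
```

```text
shift [ 0.4274 -0.0231 -0.852 ] turn [-0.      0.0115 -0.0004] | at [0.4264 0.2232 0.1954] [-9.00e+01  4.00e-02 -1.97e+00] t 1.43
```

Call:
{"fn": "move_arm", "kwargs": {"moves": "-1 0.1 0 -0.2 0 0.01 0; -1 0.2 0 -0.4 0 0.01 0; -1 0.3 0 -0.6 0 0.01 0; -1 0.4 0 -0.8 0 0.01 0; -1 0.425 0 -0.85 0 0.01 0; -1 0.425 0 -0.85 0 0.01 0; -1 0.425 0 -0.85 0 0.01 0; -1 0.425 0 -0.85 0 0.01 0; -1 0.425 0 -0.85 0 0.01 0; -1 0.425 0 -0.85 0 0.01 0"}}

```text
time: 2.27
tool_pos: [0.505, 0.0506, 0.1956]
ee_rot: [-90.0, 0.0, -3.0]
wrist_force: [-0.6, 0.9, 0.3]
gripper_width: 0.0855
```

```bash
python3 -c "
from h import *
rel(.5065,.05,.058,-2.7)"
```

```text
shift [ 0.0081  0.6878 -0.0028] turn [-0.0003 -0.0028 -0.0003] | at [0.505  0.0506 0.1956] [-8.997e+01  2.000e-02 -2.960e+00] t 2.27
```

Call:
{"fn": "move_arm", "kwargs": {"moves": "-1 0.008 0.12 -0.003 0 0 0; -1 0.008 0.24 -0.003 0 0 0; -1 0.008 0.36 -0.003 0 0 0; -1 0.008 0.48 -0.003 0 0 0; -1 0.008 0.58 -0.003 0 0 0; -1 0.008 0.65 -0.003 0 0 0; -1 0.008 0.68 -0.003 0 0 0; -1 0.008 0.68 -0.003 0 0 0; -1 0.008 0.68 -0.003 0 0 0; -1 0.008 0.68 -0.003 0 0 0"}}

```text
time: 3.1
tool_pos: [0.5079, 0.0484, 0.0607]
ee_rot: [-90.0, -0.1, -3.1]
wrist_force: [-0.4, 0.6, 0.4]
gripper_width: 0.0854
```

```bash
python3 -c "
from h import *
s=snapshot('scene');crop(s,255,120,415,295,4,'pics/s1.png');print(get_obs()['tool_pos'],get_obs()['wrist_force'])"
```

```text
[0.50788482 0.04835217 0.060797  ] [0.20954436 0.85941072 0.23289109]
```

View pics/s1.png

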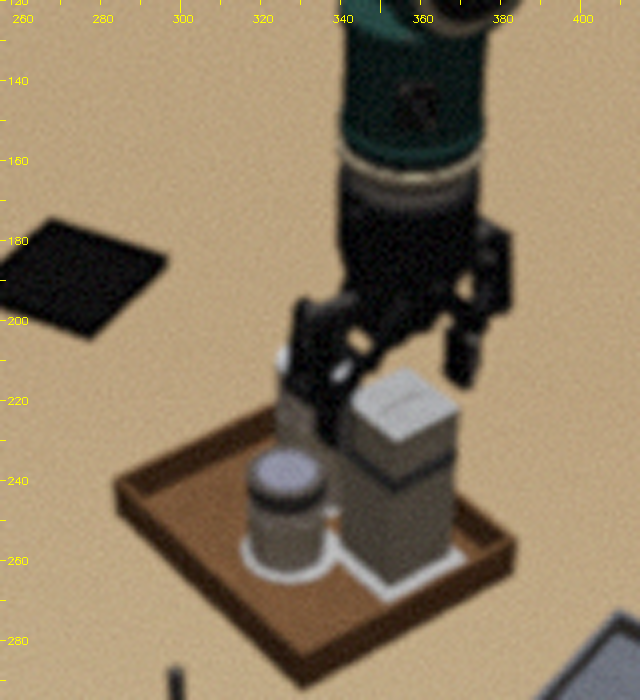

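Call:
{"fn": "move_arm", "kwargs": {"moves": "-0.5 0 0 0 0 0 0; 0 0 0 0 0 0 0; 0.5 0 0 0 0 0 0; 1 0 0 0 0 0 0; 1 0 0 0 0 0 0; 1 0 0 0 0 0 0; 1 0 0 0 0 0 0; 1 0 0 0 0 0 0; 1 0 0 0 0 0 0; 1 0 0 0 0 0 0; 1 0 0 0 0 0 0; 1 0 0 0 0 0 0"}}

```text
time: 4.15
tool_pos: [0.5073, 0.048, 0.0605]
ee_rot: [-90.0, -0.0, -3.2]
wrist_force: [-2.0, 0.3, 6.2]
gripper_width: 0.0471
```

```bash
python3 -c "
from h import *
s=snapshot('scene');crop(s,255,120,415,295,4,'pics/s2.png');print(get_obs())"
```

```text
{'time': 4.2, 'joints': array([-29.35736546,  25.663762  ,  24.78494593, 118.5688409 ,
       -16.79892252,  39.04956313,   3.24654868]), 'dq': array([ 0.02092529,  0.03529519,  0.02974748, -0.01092194,  0.08870862,
        0.01417993,  0.06429007]), 'joint_efforts': array([ 4.97446989e-02, -3.90165067e+01,  4.39850450e+00, -1.67683178e+01,
       -5.93524030e-02, -5.49347587e-01,  1.21806760e-02]), 'tool_pos': array([0.50722832, 0.04799229, 0.06042807]), 'ee_rot': array([-8.99650745e+01, -2.38572329e-02, -3.18237491e+00]), 'wrist_force': array([-1.87833354, -0.06732648,  5.48420802]), 'ft_torque': array([-0.0855419 ,  0.418212  , -0.00213389]), 'gripper_width': 0.04704744659816068}
```

View pics/s2.png

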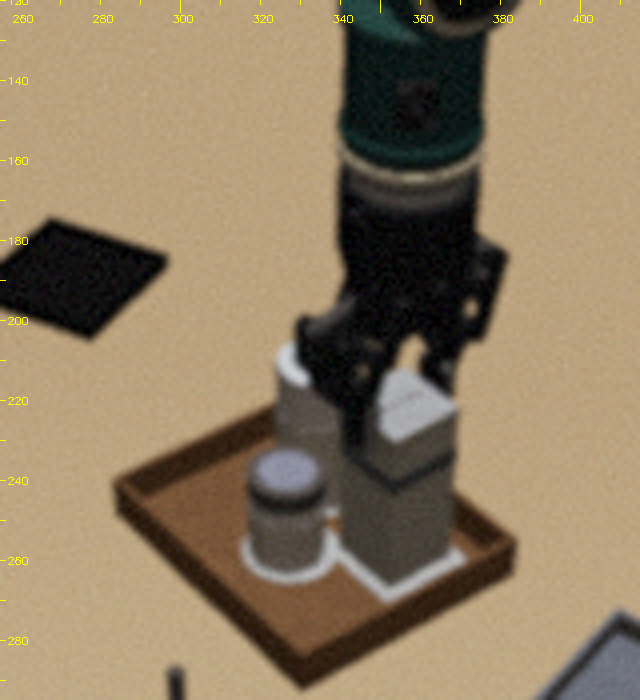

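Call:
{"fn": "move_arm", "kwargs": {"moves": "1 0 -0.05 0 0 0 0; 1 0 -0.13 0 0 0 0; 1 0 -0.22 0 0 0 0; 1 0 -0.31 0 0 0 0; 1 0 -0.38 0 0 0 0; 1 0 -0.4 0.03 0 0 0; 1 -0.01 -0.4 0.1 0 0 0; 1 -0.02 -0.4 0.2 0 0 0; 1 -0.03 -0.4 0.3 0 0 0; 1 -0.04 -0.4 0.4 0 0 0; 1 -0.05 -0.4 0.5 0 0 0; 1 -0.06 -0.4 0.6 0 0 0; 1 -0.07 -0.4 0.68 0 0 0; 1 -0.08 -0.4 0.73 0 0 0; 1 -0.08 -0.4 0.73 0 0 0"}}

```text
time: 5.45
tool_pos: [0.4981, 0.1974, 0.1392]
ee_rot: [-90.0, 0.1, -2.9]
wrist_force: [-0.1, 0.3, -0.9]
gripper_width: 0.0464
```

Call:
{"fn": "move_arm", "kwargs": {"moves": "1 -0.01 0 0.05 0 0 0; 1 -0.02 0 0.13 0 0 0; 1 -0.03 0 0.23 0 0 0; 1 -0.04 0 0.33 0 0 0; 1 -0.05 0 0.43 0 0 0; 1 -0.06 0 0.53 0 0 0; 1 -0.07 0 0.62 0 0 0; 1 -0.08 0 0.69 0 0 0; 1 -0.08 0 0.73 0 0 0; 1 -0.08 0 0.73 0 0 0; 1 -0.08 0 0.73 0 0 0; 1 -0.08 0 0.73 0 0 0"}}

```text
time: 6.45
tool_pos: [0.4916, 0.3396, 0.1396]
ee_rot: [-90.1, -0.0, -3.3]
wrist_force: [0.4, -0.2, -0.7]
gripper_width: 0.0468
```

```bash
python3 -c "
from h import *
rel(.49,.343,.06,-3.2)
s=snapshot('scene');crop(s,275,120,515,365,3,'pics/s3.png');o=get_obs();print(o['wrist_force'],o['gripper_width'])"
```

```text
shift [-0.0092  0.3982  0.017 ] turn [ 0.0006 -0.001   0.    ] | at [0.4916 0.3396 0.1396] [-90.06  -0.    -3.29] t 6.45
[ 0.1097366  -0.44372176 -0.92816703] 0.046800223876013076
```

View pics/s3.png

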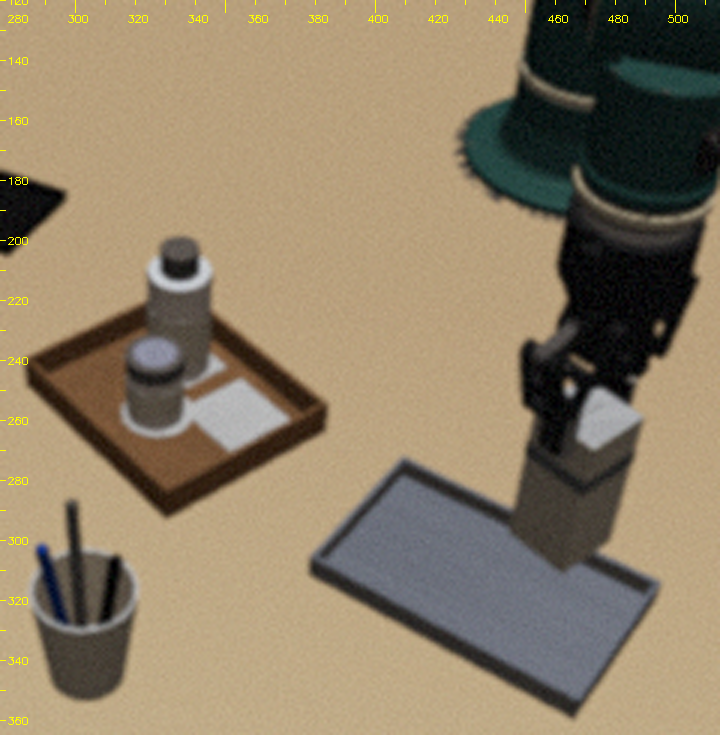

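Call:
{"fn": "move_arm", "kwargs": {"moves": "1 0 0.06 0 0 0 0; 1 0 0.14 0 0 0 0; 1 0 0.22 0 0 0 0; 1 0 0.29 0 0 0 0; 1 0 0.34 0 0 0 0; 1 0 0.37 0 0 0 0; 1 0 0.385 0 0 0 0; 1 0 0.393 0 0 0 0; 1 0 0.398 0 0 0 0; 1 0 0.4 0 0 0 0; 1 0 0.4 0 0 0 0; 1 0 0.4 0 0 0 0"}}

```text
time: 7.5
tool_pos: [0.4915, 0.3415, 0.0605]
ee_rot: [-90.0, -0.0, -3.2]
wrist_force: [-2.4, -1.2, 3.4]
gripper_width: 0.0469
```

Call:
{"fn": "move_arm", "kwargs": {"moves": "0.3 0 0 0 0 0 0; 0 0 0 0 0 0 0; -0.3 0 0 0 0 0 0; -0.6 0 0 0 0 0 0; -1 0 0 0 0 0 0; -1 0 0 0 0 0 0; -1 0 0 0 0 0 0; -1 0 0 0 0 0 0; -1 0 -0.1 0 0 0 0; -1 0 -0.25 0 0 0 0; -1 0 -0.4 0 0 0 0; -1 0 -0.5 0 0 0 0; -1 0 -0.6 0 0 0 0; -1 0 -0.65 0 0 0 0; -1 0 -0.65 0 0 0 0; -1 0 -0.65 0 0 0 0"}}

```text
time: 8.83
tool_pos: [0.491, 0.3413, 0.1893]
ee_rot: [-90.0, 0.0, -3.2]
wrist_force: [-0.4, 0.3, -0.5]
gripper_width: 0.0855
```

```bash
python3 -c "
from h import *
rel(.499,-.0255,.19,-3.2)
s=snapshot('scene');crop(s,275,120,515,365,3,'pics/s4.png');t=snapshot('top');crop(cv2.convertScaleAbs(t,alpha=1.6),85,205,365,330,2.8,'pics/t4.png')"
```

```text
shift [ 0.1411 -0.0036 -1.8288] turn [-0.0001  0.0004 -0.0001] | at [0.491  0.3413 0.1893] [-8.999e+01  1.000e-02 -3.170e+00] t 8.83
```

View pics/s4.png

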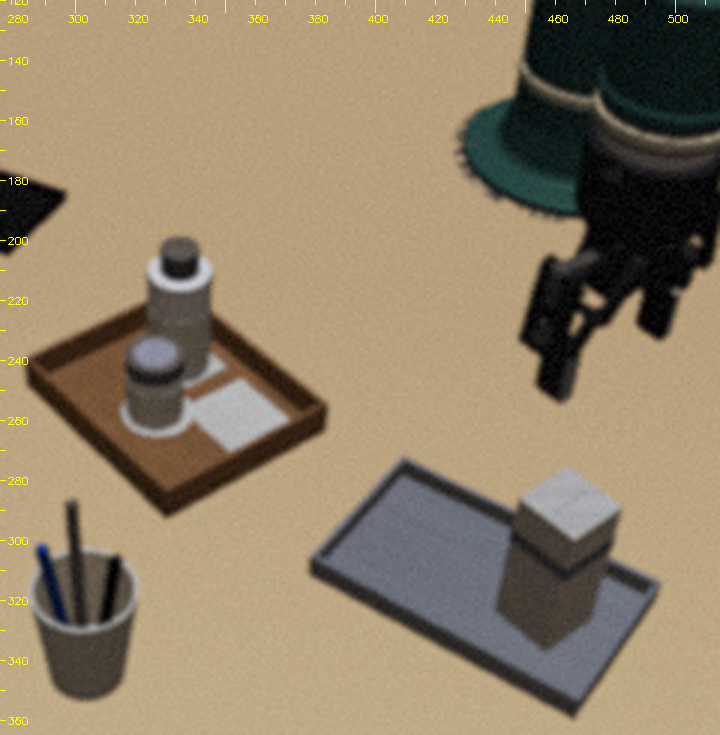

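View pics/t4.png

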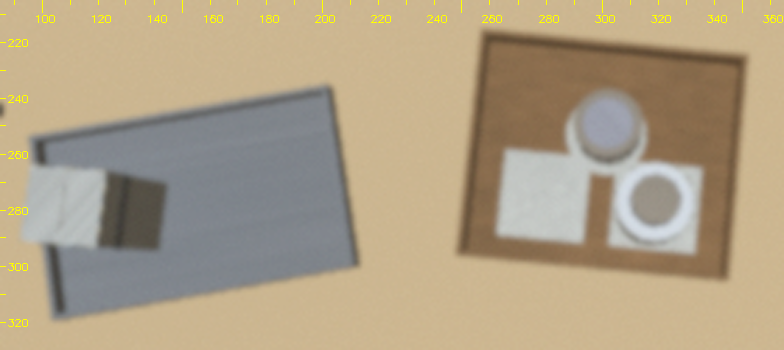

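Call:
{"fn": "move_arm", "kwargs": {"moves": "-1 0.02 0 -0.15 0 0 0; -1 0.03 0 -0.33 0 0 0; -1 0.05 0 -0.51 0 0 0; -1 0.06 0 -0.7 0 0 0; -1 0.07 0 -0.9 0 0 0; -1 0.07 0 -0.91 0 0 0; -1 0.07 0 -0.91 0 0 0"}}

```text
time: 9.52
tool_pos: [0.4947, 0.1557, 0.1887]
ee_rot: [-90.1, 0.1, -3.5]
wrist_force: [0.1, 0.3, 1.1]
gripper_width: 0.0851
```

Call:
{"fn": "move_arm", "kwargs": {"moves": "-1 0.02 0 -0.15 0 0 0; -1 0.03 0 -0.33 0 0 0; -1 0.05 0 -0.51 0 0 0; -1 0.06 0 -0.7 0 0 0; -1 0.07 0 -0.85 0 0 0; -1 0.07 0 -0.91 0 0 0; -1 0.07 0 -0.91 0 0 0; -1 0.07 0 -0.91 0 0 0; -1 0.07 0 -0.91 0 0 0; -1 0.07 0 -0.91 0 0 0; -1 0.07 0 -0.91 0 0 0"}}

```text
time: 10.43
tool_pos: [0.4991, -0.022, 0.1894]
ee_rot: [-90.0, 0.0, -3.0]
wrist_force: [0.3, -0.2, 0.2]
gripper_width: 0.0858
```

```bash
python3 -c "
from h import *
rel(.499,-.0255,.06,-3.2)"
```

```text
shift [ 0.0007  0.6471 -0.0174] turn [-0.0001  0.0021 -0.0003] | at [ 0.4991 -0.022   0.1894] [-8.999e+01  3.000e-02 -3.010e+00] t 10.43
```

Call:
{"fn": "move_arm", "kwargs": {"moves": "-1 0 0.12 -0.017 0 0 0; -1 0 0.24 -0.017 0 0 0; -1 0 0.36 -0.017 0 0 0; -1 0 0.48 -0.017 0 0 0; -1 0 0.57 -0.017 0 0 0; -1 0 0.62 -0.017 0 0 0; -1 0 0.64 -0.017 0 0 0; -1 0 0.64 -0.017 0 0 0; -1 0 0.64 -0.017 0 0 0; -1 0 0.64 -0.017 0 0 0"}}

```text
time: 11.27
tool_pos: [0.4998, -0.027, 0.0628]
ee_rot: [-90.0, -0.1, -3.2]
wrist_force: [-1.2, -0.6, -0.1]
gripper_width: 0.0856
```

```bash
python3 -c "
from h import *
rel(.499,-.0255,.06,-3.2)
s=snapshot('scene');crop(s,255,120,415,295,4,'pics/s5.png')"
```

```text
shift [-0.0047  0.0138  0.0073] turn [-0.0003  0.0004  0.0014] | at [ 0.4998 -0.027   0.0628] [-89.97  -0.12  -3.17] t 11.27
```

View pics/s5.png

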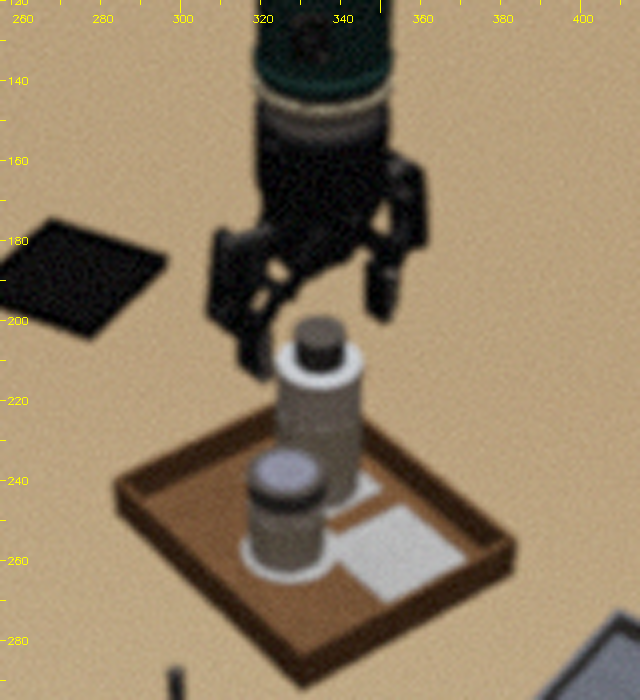

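Call:
{"fn": "move_arm", "kwargs": {"moves": "-1 -0.004 0.014 0.006 0 0 0; -1 -0.004 0.014 0.006 0 0 0; -0.5 -0.004 0.014 0.006 0 0 0; 0 -0.004 0.014 0.006 0 0 0; 0.5 -0.004 0.014 0.006 0 0 0; 1 -0.004 0.014 0.006 0 0 0; 1 -0.004 0.014 0.006 0 0 0; 1 -0.004 0.014 0.006 0 0 0; 1 -0.004 0.014 0.006 0 0 0; 1 -0.004 0.014 0.006 0 0 0; 1 -0.004 0.014 0.006 0 0 0; 1 -0.004 0.014 0.006 0 0 0; 1 -0.004 0.014 0.006 0 0 0; 1 -0.004 0.014 0.006 0 0 0"}}

```text
time: 12.48
tool_pos: [0.4988, -0.0259, 0.0597]
ee_rot: [-90.0, -0.1, -3.2]
wrist_force: [-1.6, -0.4, 7.2]
gripper_width: 0.0485
```

```bash
python3 -c "
from h import *
rel(.5086,.2453,.06,-3.2)
s=snapshot('scene');crop(s,255,120,415,295,4,'pics/s6.png')"
```

```text
shift [-2.6100e-02 -7.0000e-04  1.3568e+00] turn [-0.0003  0.0002  0.0007] | at [ 0.4988 -0.0259  0.0597] [-8.997e+01 -6.000e-02 -3.180e+00] t 12.48
```

View pics/s6.png

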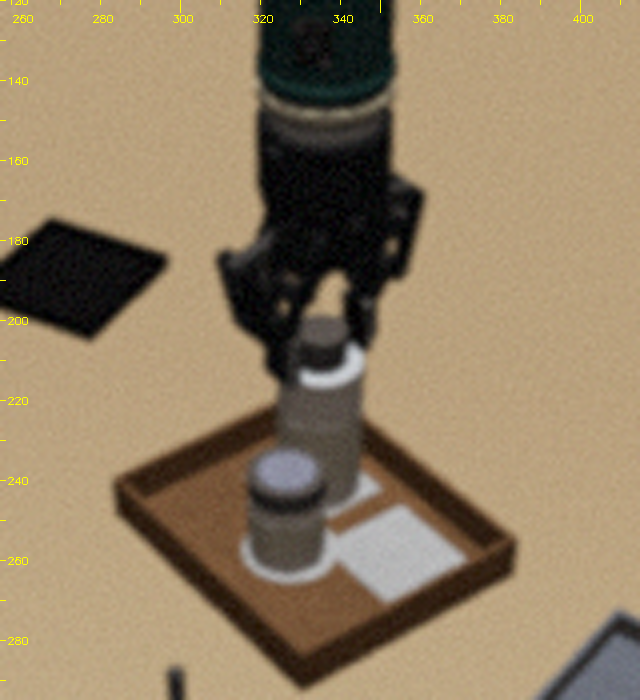

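```bash
python3 -c "
from h import *
for z in (.06,.07,.08,.09,.102): print(z,w2p('scene',[[.525,-.026-.0,z],[.535,-.015,z],[.473,-.026,z]]).round(1).tolist())
print(get_obs()['gripper_width'])"
```

```text
0.06 [[326.7, 228.3], [326.6, 232.3], [342.5, 219.2]]
0.07 [[326.7, 225.1], [326.6, 229.1], [342.6, 216.0]]
0.08 [[326.7, 221.8], [326.6, 225.8], [342.6, 212.8]]
0.09 [[326.7, 218.5], [326.6, 222.5], [342.7, 209.5]]
0.102 [[326.7, 214.5], [326.6, 218.5], [342.8, 205.6]]
0.04841616081803134
```

```bash
python3 -c "
from h import *
s=snapshot('scene');s=cv2.convertScaleAbs(s,alpha=1.8,beta=20);crop(s,300,155,370,225,8.5,'pics/s7.png')
for z in (.06,.07,.08,.09,.102): print(z,w2p('scene',[[.531,.059,z],[.538,.059,z]]).round(1).tolist())"
```

```text
0.06 [[349.4, 247.0], [347.2, 248.4]]
0.07 [[349.5, 243.7], [347.3, 245.1]]
0.08 [[349.6, 240.5], [347.4, 241.8]]
0.09 [[349.8, 237.1], [347.5, 238.5]]
0.102 [[349.9, 233.1], [347.7, 234.4]]
```

View pics/s7.png

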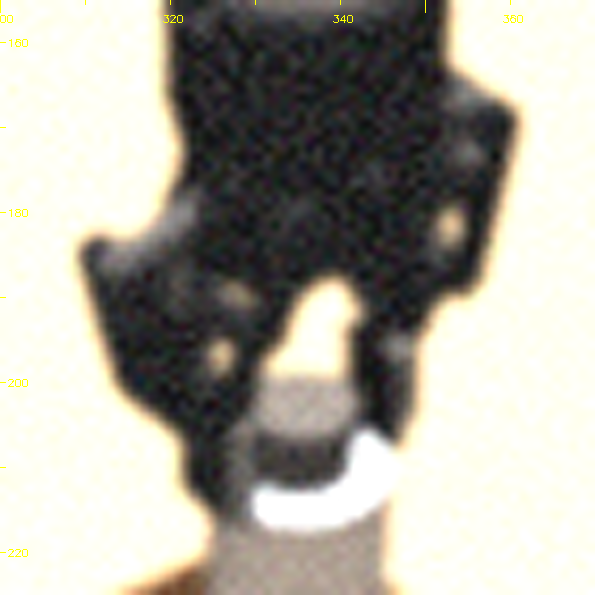

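```bash
python3 -c "
from h import *
for z in (.06,.07,.08,.09,.102,.12): print(z,w2p('scene',[[.5505,.059,z],[.5505,.037,z],[.465,.059,z],[.465,.037,z]]).round(1).tolist(), w2p('scene',[[.499,-.026,z]]).round(1).tolist())"
```

```text
0.06 [[343.2, 250.8], [336.7, 246.0], [369.6, 234.6], [363.0, 230.2]] [[334.6, 223.7]]
0.07 [[343.3, 247.5], [336.7, 242.8], [369.8, 231.4], [363.2, 226.9]] [[334.7, 220.5]]
0.08 [[343.4, 244.2], [336.8, 239.5], [370.0, 228.1], [363.4, 223.7]] [[334.7, 217.3]]
0.09 [[343.5, 240.9], [336.9, 236.2], [370.3, 224.8], [363.6, 220.4]] [[334.8, 214.0]]
0.102 [[343.6, 236.9], [336.9, 232.1], [370.6, 220.8], [363.8, 216.4]] [[334.8, 210.0]]
0.12 [[343.8, 230.7], [337.0, 226.0], [371.0, 214.7], [364.2, 210.3]] [[334.9, 203.9]]
```

```bash
python3 -c "
from h import *
s=cv2.imread('pics/s1.png');s=cv2.convertScaleAbs(s,alpha=1.8,beta=20);cv2.imwrite('pics/s1b.png',cv2.resize(s[280:520,230:560],None,fx=2.2,fy=2.2))
t=snapshot('top');crop(cv2.convertScaleAbs(t,alpha=1.6),240,205,365,315,6,'pics/t7.png')"
```

```text
(no output)
```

View pics/s1b.png

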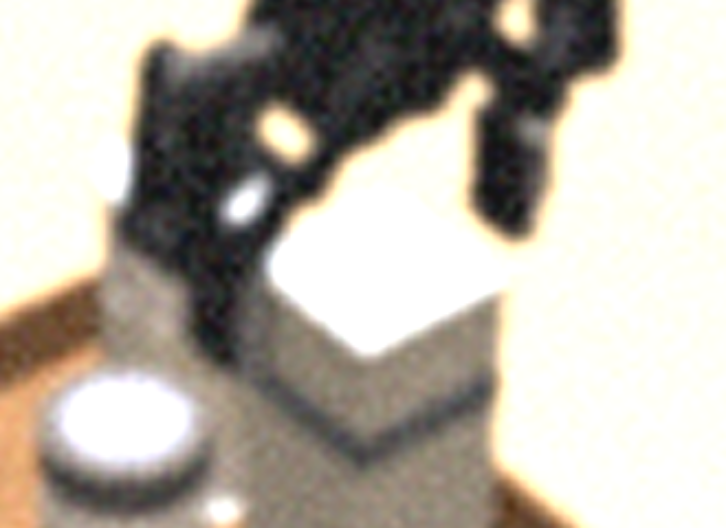

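View pics/t7.png

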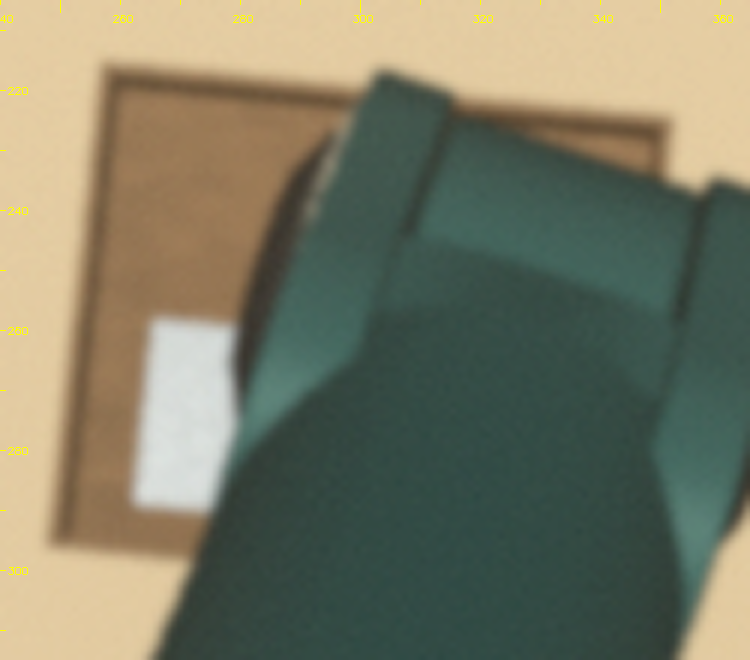

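```bash
python3 -c "
from h import *
for z in (.20,.21,.22,.23,.24,.25): print(z,w2p('scene',[[.534,.341+.009,z],[.534,.341-.013,z],[.448,.341+.013,z],[.448,.341-.009,z]]).round(1).tolist())
s=cv2.imread('pics/s4.png');s=cv2.convertScaleAbs(s,alpha=1.8,beta=20);cv2.imwrite('pics/s4b.png',cv2.resize(s[180:420,480:720],None,fx=2.5,fy=2.5))"
```

```text
0.2 [[461.5, 269.8], [451.7, 263.5], [491.3, 249.7], [481.6, 244.0]]
0.21 [[462.4, 265.8], [452.6, 259.6], [492.4, 245.8], [482.6, 240.0]]
0.22 [[463.4, 261.8], [453.5, 255.6], [493.5, 241.8], [483.7, 236.0]]
0.23 [[464.3, 257.7], [454.4, 251.5], [494.7, 237.7], [484.7, 232.0]]
0.24 [[465.3, 253.5], [455.3, 247.3], [495.8, 233.6], [485.8, 227.9]]
0.25 [[466.3, 249.3], [456.2, 243.1], [497.0, 229.4], [486.9, 223.7]]
```

View pics/s4b.png

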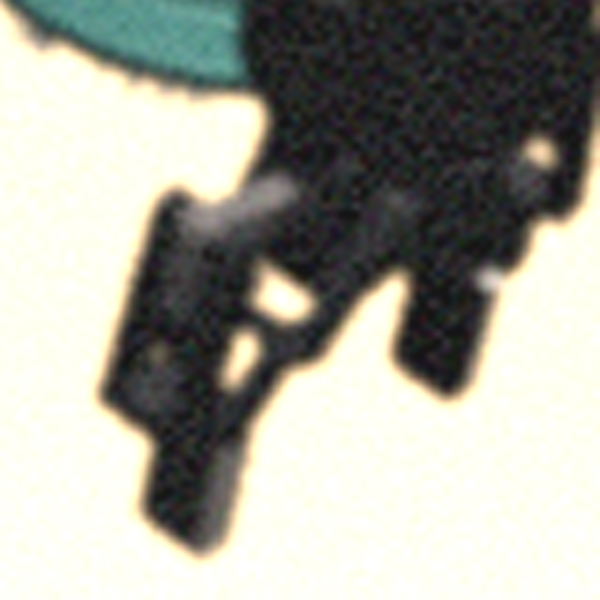

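Call:
{"fn": "move_arm", "kwargs": {"moves": "0.2 0 0 0 0 0 0; 0 0 0 0 0 0 0; -0.3 0 0 0 0 0 0; -0.6 0 0 0 0 0 0; -1 0 0 0 0 0 0; -1 0 0 0 0 0 0; -1 0 0 0 0 0 0; -1 0 0 0 0 0 0; -1 0 0.05 0 0 0 0; -1 0 0.1 0 0 0 0; -1 0 0.14 0 0 0 0; -1 0 0.15 0 0 0 0; -1 0 0.15 0 0 0 0"}}

```text
time: 13.72
tool_pos: [0.4971, -0.026, 0.0276]
ee_rot: [-90.0, 0.1, -3.2]
wrist_force: [-0.3, -0.3, -0.1]
gripper_width: 0.0851
```

```bash
python3 -c "
from h import *
rel(.499,-.0255,.03,-3.2)
s=snapshot('scene');s=cv2.convertScaleAbs(s,alpha=1.5,beta=20);crop(s,295,155,375,255,6,'pics/s8.png')"
```

```text
shift [ 0.0092 -0.0119  0.0033] turn [ 0.0003  0.0002 -0.0015] | at [ 0.4971 -0.026   0.0276] [-90.03   0.14  -3.19] t 13.72
```

View pics/s8.png

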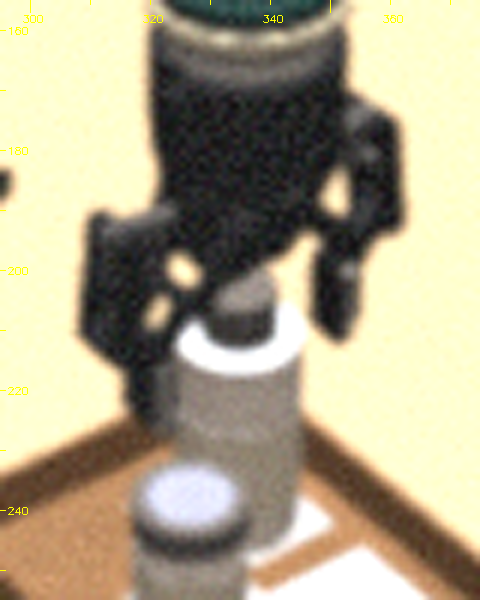

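Call:
{"fn": "move_arm", "kwargs": {"moves": "-0.5 0.004 0 0.003 0 0 0; 0 0.004 0 0.003 0 0 0; 0.5 0.004 0 0.003 0 0 0; 1 0.004 0 0.003 0 0 0; 1 0.004 0 0.003 0 0 0; 1 0.004 0 0.003 0 0 0; 1 0.004 0 0.003 0 0 0; 1 0.004 0 0.003 0 0 0; 1 0.004 0 0.003 0 0 0; 1 0.004 0 0.003 0 0 0; 1 0.004 0 0.003 0 0 0; 1 0.004 0 0.003 0 0 0"}}

```text
time: 14.77
tool_pos: [0.4996, -0.0253, 0.0295]
ee_rot: [-90.0, -0.1, -3.2]
wrist_force: [0.3, 0.2, 5.4]
gripper_width: 0.0509
```

```bash
python3 -c "
from h import *
rel(.5086,.2453,.03,-3.2)
s=snapshot('scene');s=cv2.convertScaleAbs(s,alpha=1.5,beta=20);crop(s,295,155,375,255,6,'pics/s9.png');print(get_obs()['gripper_width'])"
```

```text
shift [-0.0298 -0.0018  1.3533] turn [-0.0003  0.0003  0.0008] | at [ 0.4996 -0.0253  0.0295] [-8.998e+01 -7.000e-02 -3.170e+00] t 14.77
0.05088090133857872
```

View pics/s9.png

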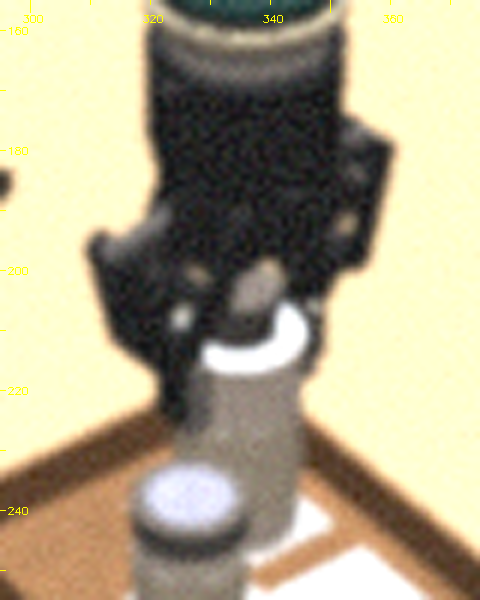

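Call:
{"fn": "move_arm", "kwargs": {"moves": "1 0 -0.04 0 0 0 0; 1 0 -0.1 0 0 0 0; 1 0 -0.18 0 0 0 0; 1 0 -0.26 0 0 0 0; 1 0 -0.34 0 0 0 0; 1 0 -0.39 0 0 0 0; 1 0 -0.4 0.03 0 0 0; 1 -0.01 -0.4 0.09 0 0 0; 1 -0.01 -0.4 0.18 0 0 0; 1 -0.02 -0.4 0.27 0 0 0; 1 -0.02 -0.4 0.36 0 0 0; 1 -0.02 -0.4 0.45 0 0 0; 1 -0.02 -0.4 0.54 0 0 0; 1 -0.02 -0.4 0.62 0 0 0; 1 -0.02 -0.4 0.67 0 0 0; 1 -0.02 -0.4 0.68 0 0 0; 1 -0.02 -0.4 0.68 0 0 0"}}

```text
time: 16.23
tool_pos: [0.5021, 0.1111, 0.1085]
ee_rot: [-90.0, 0.0, -3.1]
wrist_force: [0.5, 0.2, -1.9]
gripper_width: 0.051
```

Call:
{"fn": "move_arm", "kwargs": {"moves": "1 -0.01 0 0.05 0 0 0; 1 -0.01 0 0.13 0 0 0; 1 -0.02 0 0.23 0 0 0; 1 -0.02 0 0.33 0 0 0; 1 -0.02 0 0.43 0 0 0; 1 -0.02 0 0.53 0 0 0; 1 -0.02 0 0.61 0 0 0; 1 -0.02 0 0.66 0 0 0; 1 -0.02 0 0.68 0 0 0; 1 -0.02 0 0.68 0 0 0; 1 -0.02 0 0.68 0 0 0; 1 -0.02 0 0.68 0 0 0"}}

```text
time: 17.23
tool_pos: [0.5061, 0.2451, 0.1089]
ee_rot: [-90.0, 0.0, -3.3]
wrist_force: [0.1, -0.5, -2.3]
gripper_width: 0.0507
```

```bash
python3 -c "
from h import *
rel(.5086,.2453,.03,-3.2)
s=snapshot('scene');crop(s,275,120,515,365,3,'pics/s10.png')"
```

```text
shift [0.0123 0.3944 0.002 ] turn [ 0.0005 -0.001  -0.0001] | at [0.5061 0.2451 0.1089] [-9.004e+01  1.000e-02 -3.290e+00] t 17.23
```

View pics/s10.png

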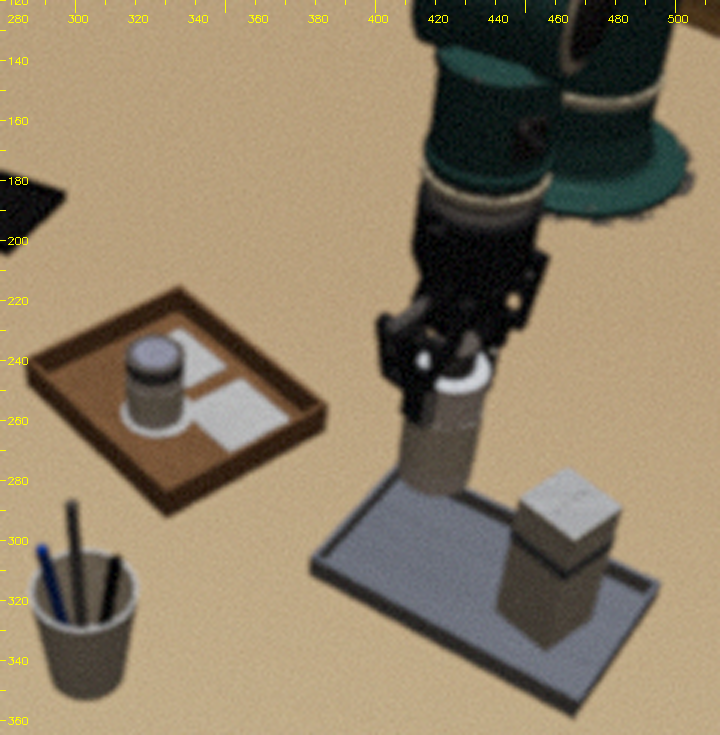

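Call:
{"fn": "move_arm", "kwargs": {"moves": "1 0 0.06 0 0 0 0; 1 0 0.14 0 0 0 0; 1 0 0.22 0 0 0 0; 1 0 0.29 0 0 0 0; 1 0 0.34 0 0 0 0; 1 0 0.37 0 0 0 0; 1 0 0.385 0 0 0 0; 1 0 0.393 0 0 0 0; 1 0 0.398 0 0 0 0; 1 0 0.4 0 0 0 0; 1 0 0.4 0 0 0 0; 1 0 0.4 0 0 0 0"}}

```text
time: 18.28
tool_pos: [0.5064, 0.2468, 0.0296]
ee_rot: [-90.0, -0.0, -3.2]
wrist_force: [-0.4, -1.4, 1.9]
gripper_width: 0.0507
```

Call:
{"fn": "move_arm", "kwargs": {"moves": "0.2 0 0 0 0 0 0; 0 0 0 0 0 0 0; -0.3 0 0 0 0 0 0; -0.6 0 0 0 0 0 0; -1 0 0 0 0 0 0; -1 0 0 0 0 0 0; -1 0 0 0 0 0 0; -1 0 0 0 0 0 0; -1 0 -0.1 0 0 0 0; -1 0 -0.25 0 0 0 0; -1 0 -0.4 0 0 0 0; -1 0 -0.5 0 0 0 0; -1 0 -0.55 0 0 0 0; -1 0 -0.55 0 0 0 0; -1 0 -0.55 0 0 0 0; -1 0 -0.55 0 0 0 0"}}

```text
time: 19.62
tool_pos: [0.5049, 0.2464, 0.1374]
ee_rot: [-90.1, 0.1, -3.2]
wrist_force: [0.5, 0.3, -0.5]
gripper_width: 0.0855
```

```bash
python3 -c "
from h import *
rel(.555,.0055,.139,-3.2)
s=snapshot('scene');crop(s,275,120,515,365,3,'pics/s11.png');t=snapshot('top');cv2.imwrite('pics/top11.png',t);crop(cv2.convertScaleAbs(t,alpha=1.6),240,205,365,315,6,'pics/t11.png')"
```

```text
shift [ 0.3165 -0.0072 -1.1886] turn [ 0.0009  0.0004 -0.0014] | at [0.5049 0.2464 0.1374] [-90.08   0.12  -3.16] t 19.62
```

View pics/s11.png

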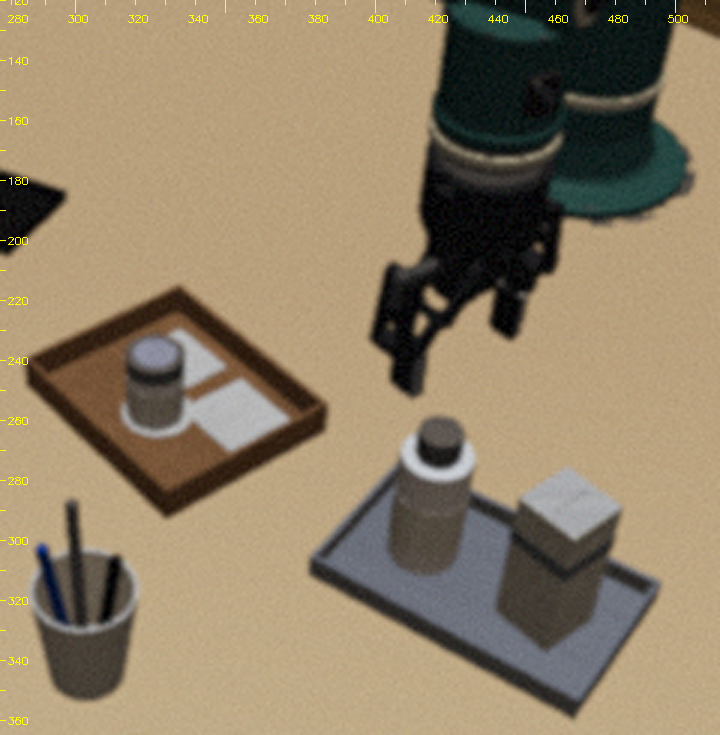

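View pics/t11.png

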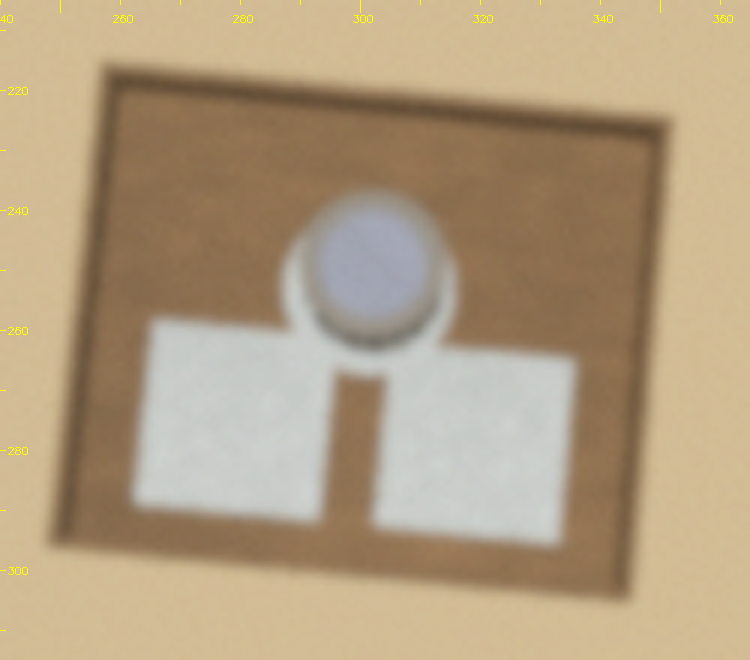

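Call:
{"fn": "move_arm", "kwargs": {"moves": "-1 0.03 0 -0.12 0 0 0; -1 0.08 0 -0.3 0 0 0; -1 0.12 0 -0.45 0 0 0; -1 0.16 0 -0.6 0 0 0; -1 0.2 0 -0.75 0 0 0; -1 0.24 0 -0.9 0 0 0; -1 0.26 0 -0.98 0 0 0; -1 0.26 0 -1 0 0 0; -1 0.26 0 -1 0 0 0; -1 0.26 0 -1 0 0 0; -1 0.26 0 -1 0 0 0; -1 0.26 0 -1 0 0 0"}}

```text
time: 20.72
tool_pos: [0.5466, 0.046, 0.1386]
ee_rot: [-90.0, 0.0, -3.0]
wrist_force: [0.7, -0.1, 0.1]
gripper_width: 0.0858
```

```bash
python3 -c "
from h import *
rel(.555,.006,.0,-3.2)"
```

```text
shift [ 0.053   0.6929 -0.1976] turn [-0.0003  0.002  -0.0003] | at [0.5466 0.046  0.1386] [-8.998e+01  3.000e-02 -3.020e+00] t 20.72
```

Call:
{"fn": "move_arm", "kwargs": {"moves": "-1 0.02 0 -0.08 0 0 0; -1 0.05 0 -0.17 0 0 0; -1 0.053 0.02 -0.19 0 0 0; -1 0.053 0.1 -0.19 0 0 0; -1 0.053 0.2 -0.19 0 0 0; -1 0.053 0.27 -0.19 0 0 0; -1 0.053 0.3 -0.19 0 0 0; -1 0.053 0.3 -0.19 0 0 0; -1 0.053 0.3 -0.19 0 0 0"}}

```text
time: 21.47
tool_pos: [0.5554, 0.0062, 0.079]
ee_rot: [-90.0, 0.0, -3.1]
wrist_force: [-0.1, 0.7, 0.4]
gripper_width: 0.0853
```

```bash
python3 -c "
from h import *
rel(.555,.006,.0,-3.2)
s=snapshot('scene');crop(s,255,120,415,295,4,'pics/s12.png')"
```

```text
shift [-0.0019  0.3948 -0.0013] turn [-0.      0.0007 -0.0001] | at [0.5554 0.0062 0.079 ] [-9.00e+01  1.00e-02 -3.13e+00] t 21.47
```

View pics/s12.png

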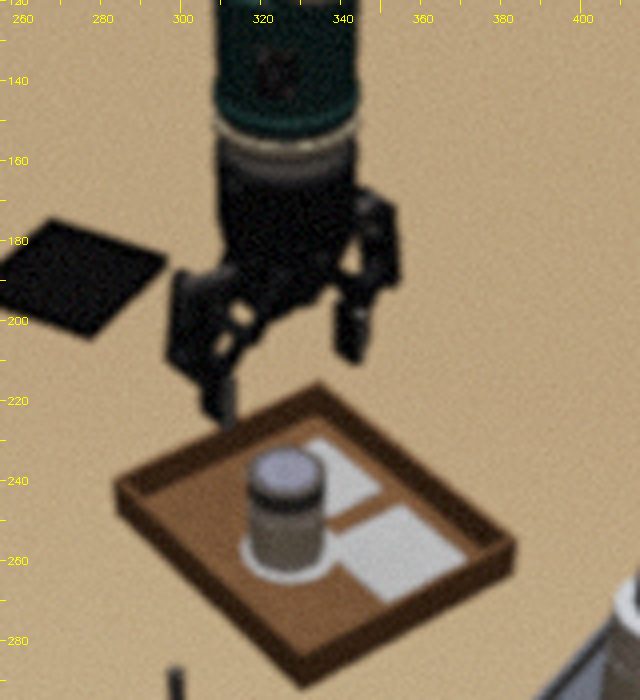

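Call:
{"fn": "move_arm", "kwargs": {"moves": "-1 0 0.06 0 0 0 0; -1 0 0.13 0 0 0 0; -1 0 0.2 0 0 0 0; -1 0 0.26 0 0 0 0; -1 0 0.3 0 0 0 0; -1 0 0.33 0 0 0 0; -1 0 0.35 0 0 0 0; -1 0 0.36 0 0 0 0; -1 0 0.36 0 0 0 0; -1 0 0.36 0 0 0 0"}}

```text
time: 22.35
tool_pos: [0.5557, 0.0055, 0.0072]
ee_rot: [-90.0, -0.0, -3.2]
wrist_force: [-0.1, 0.0, 0.6]
gripper_width: 0.0856
```

```bash
python3 -c "
from h import *
rel(.555,.006,.0,-3.2)
s=snapshot('scene');s=cv2.convertScaleAbs(s,alpha=1.5,beta=20);crop(s,280,150,390,270,5,'pics/s13.png')"
```

```text
shift [-0.0036  0.0361  0.0022] turn [-0.0001  0.0002  0.0005] | at [0.5557 0.0055 0.0072] [-9.00e+01 -4.00e-02 -3.18e+00] t 22.35
```

View pics/s13.png

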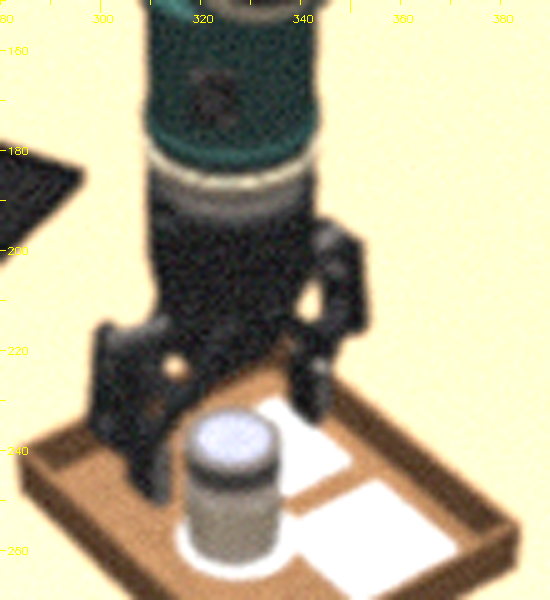

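Call:
{"fn": "move_arm", "kwargs": {"moves": "-1 -0.003 0.02 0.002 0 0 0; -1 -0.003 0.03 0.002 0 0 0; -1 -0.003 0.03 0.002 0 0 0; -0.5 -0.003 0.03 0.002 0 0 0; 0 -0.003 0.03 0.002 0 0 0; 0.5 -0.003 0.03 0.002 0 0 0; 1 -0.003 0.03 0.002 0 0 0; 1 -0.003 0.03 0.002 0 0 0; 1 -0.003 0.03 0.002 0 0 0; 1 -0.003 0.03 0.002 0 0 0; 1 -0.003 0.03 0.002 0 0 0; 1 -0.003 0.03 0.002 0 0 0; 1 -0.003 0.03 0.002 0 0 0; 1 -0.003 0.03 0.002 0 0 0; 1 -0.003 0.03 0.002 0 0 0"}}

```text
time: 23.65
tool_pos: [0.5553, 0.006, 0.0013]
ee_rot: [-90.0, -0.1, -3.2]
wrist_force: [-0.1, -1.1, 5.4]
gripper_width: 0.0442
```

```bash
python3 -c "
from h import *
rel(.481,-.3013,.001,-3.2)
s=snapshot('scene');s=cv2.convertScaleAbs(s,alpha=1.5,beta=20);crop(s,280,150,390,270,5,'pics/s14.png');print(get_obs()['gripper_width'],get_obs()['wrist_force'])"
```

```text
shift [-2.8560e-01  1.0000e-03 -1.5548e+00] turn [-0.0001  0.0003  0.0006] | at [0.5553 0.006  0.0013] [-8.999e+01 -5.000e-02 -3.180e+00] t 23.65
0.04429535468027335 [ 1.1019847  -0.47654662  5.63523126]
```

View pics/s14.png

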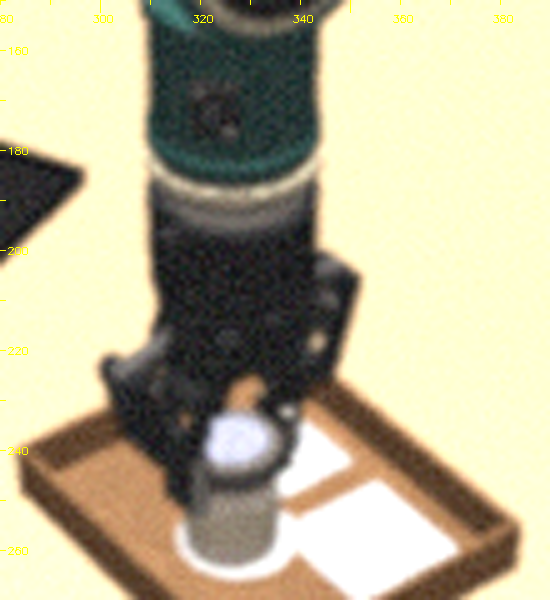

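Call:
{"fn": "move_arm", "kwargs": {"moves": "1 0 -0.05 0 0 0 0; 1 0 -0.13 0 0 0 0; 1 0 -0.22 0 0 0 0; 1 0 -0.28 0 0 0 0; 1 0 -0.3 -0.03 0 0 0; 1 -0.02 -0.3 -0.09 0 0 0; 1 -0.04 -0.3 -0.18 0 0 0; 1 -0.06 -0.3 -0.28 0 0 0; 1 -0.08 -0.3 -0.38 0 0 0; 1 -0.1 -0.3 -0.48 0 0 0; 1 -0.12 -0.3 -0.58 0 0 0; 1 -0.14 -0.3 -0.68 0 0 0; 1 -0.145 -0.3 -0.75 0 0 0; 1 -0.145 -0.3 -0.78 0 0 0; 1 -0.145 -0.3 -0.78 0 0 0"}}

```text
time: 24.95
tool_pos: [0.5158, -0.1506, 0.0603]
ee_rot: [-90.0, 0.1, -3.4]
wrist_force: [-0.3, -0.0, -0.1]
gripper_width: 0.0444
```

Call:
{"fn": "move_arm", "kwargs": {"moves": "1 -0.02 0 -0.06 0 0 0; 1 -0.04 0 -0.15 0 0 0; 1 -0.06 0 -0.25 0 0 0; 1 -0.08 0 -0.35 0 0 0; 1 -0.1 0 -0.45 0 0 0; 1 -0.12 0 -0.55 0 0 0; 1 -0.13 0 -0.65 0 0 0; 1 -0.14 0 -0.73 0 0 0; 1 -0.14 0 -0.77 0 0 0; 1 -0.14 0 -0.775 0 0 0; 1 -0.14 0 -0.775 0 0 0; 1 -0.14 0 -0.775 0 0 0; 1 -0.14 0 -0.775 0 0 0"}}

```text
time: 26.03
tool_pos: [0.4811, -0.2997, 0.0607]
ee_rot: [-89.9, 0.0, -3.1]
wrist_force: [-0.2, -0.7, -1.2]
gripper_width: 0.0446
```

```bash
python3 -c "
from h import *
rel(.481,-.3013,.001,-3.2)
s=snapshot('scene');crop(s,180,60,360,240,4,'pics/s15.png');print(get_obs()['gripper_width'],get_obs()['wrist_force'])"
```

```text
shift [ 2.000e-04  2.983e-01 -8.400e-03] turn [-0.0007  0.0017 -0.0002] | at [ 0.4811 -0.2997  0.0607] [-8.994e+01  2.000e-02 -3.050e+00] t 26.03
0.04436843802002281 [ 0.32903174  0.05558023 -0.48307576]
```

View pics/s15.png

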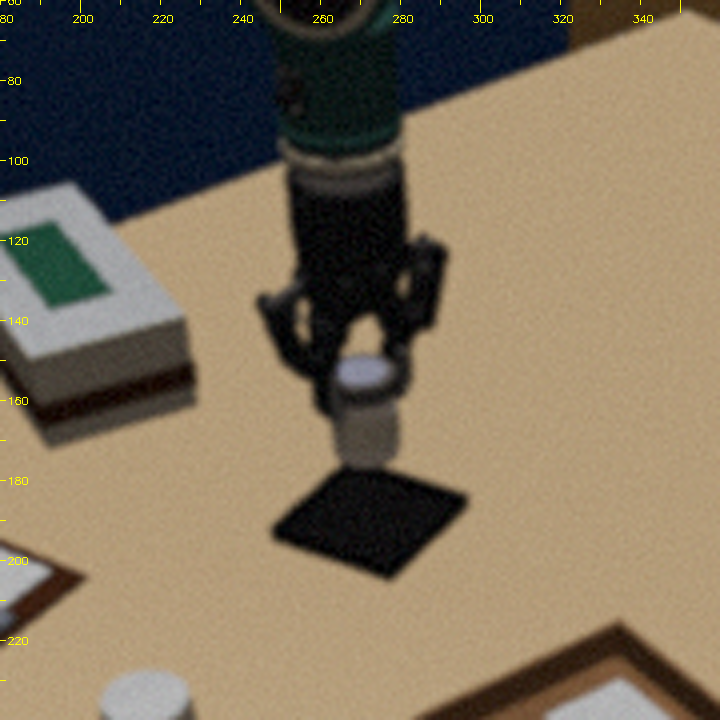

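Lower into the dish and release.

Call:
{"fn": "move_arm", "kwargs": {"moves": "1 0 0.05 0 0 0 0; 1 0 0.12 0 0 0 0; 1 0 0.19 0 0 0 0; 1 0 0.24 0 0 0 0; 1 0 0.27 0 0 0 0; 1 0 0.285 0 0 0 0; 1 0 0.293 0 0 0 0; 1 0 0.297 0 0 0 0; 1 0 0.3 0 0 0 0; 1 0 0.3 0 0 0 0; 1 0 0.3 0 0 0 0"}}

```text
time: 27.0
tool_pos: [0.481, -0.3015, 0.0014]
ee_rot: [-90.0, -0.1, -3.2]
wrist_force: [-0.4, 0.3, 0.1]
gripper_width: 0.0444
```

Call:
{"fn": "move_arm", "kwargs": {"moves": "0.4 0 0 0 0 0 0; 0.2 0 0 0 0 0 0; 0 0 0 0 0 0 0; -0.3 0 0 0 0 0 0; -0.6 0 0 0 0 0 0; -1 0 0 0 0 0 0; -1 0 0 0 0 0 0; -1 0 0 0 0 0 0; -1 0 0 0 0 0 0; -1 0 -0.08 0 0 0 0; -1 0 -0.2 0 0 0 0; -1 0 -0.35 0 0 0 0; -1 0 -0.5 0 0 0 0; -1 0 -0.65 0 0 0 0; -1 0 -0.7 0 0 0 0; -1 0 -0.7 0 0 0 0; -1 0 -0.7 0 0 0 0"}}

```text
time: 28.42
tool_pos: [0.4806, -0.3009, 0.1406]
ee_rot: [-90.0, -0.0, -3.2]
wrist_force: [-0.2, 0.7, -0.3]
gripper_width: 0.0855
```

```bash
python3 -c "
from h import *
rel(.5064,.2468,.14,-3.2)
s=snapshot('scene');crop(s,180,60,360,240,4,'pics/s16.png')"
```

```text
shift [-0.0218  0.0042  2.7415] turn [-0.0003  0.0005  0.0002] | at [ 0.4806 -0.3009  0.1406] [-8.997e+01 -2.000e-02 -3.150e+00] t 28.42
```

View pics/s16.png

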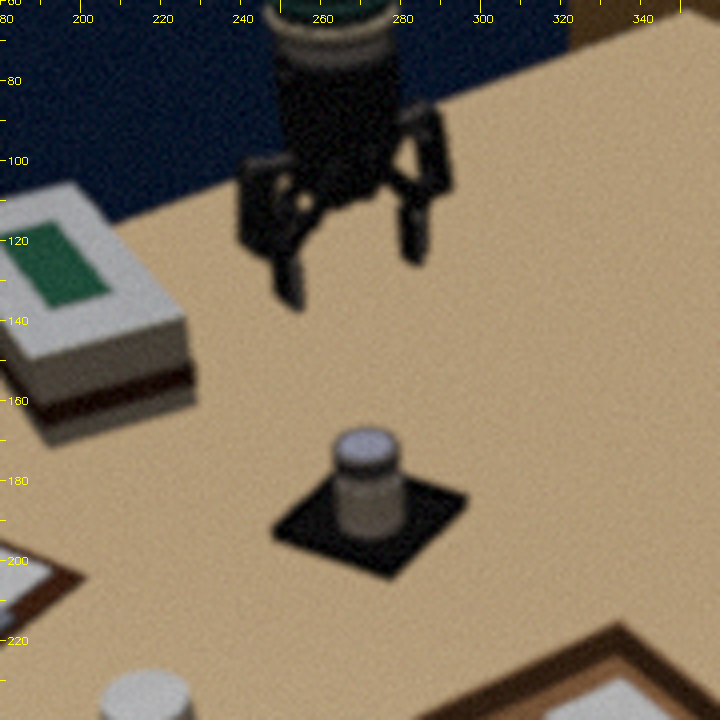

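Call:
{"fn": "move_arm", "kwargs": {"moves": "-1 0 0 0.1 0 0 0; -1 0 0 0.25 0 0 0; -1 0 0 0.45 0 0 0; -1 0 0 0.65 0 0 0; -1 0 0 0.85 0 0 0; -1 0 0 1 0 0 0; -1 0 0 1 0 0 0"}}

```text
time: 29.05
tool_pos: [0.4907, -0.094, 0.1386]
ee_rot: [-89.8, 0.3, -2.6]
wrist_force: [0.6, 0.4, -0.1]
gripper_width: 0.0856
```

Call:
{"fn": "move_arm", "kwargs": {"moves": "-1 0 0 0.1 0 0 0; -1 0 0 0.25 0 0 0; -1 0 0 0.45 0 0 0; -1 0 0 0.65 0 0 0; -1 0 0 0.85 0 0 0; -1 0 0 1 0 0 0; -1 0 0 1 0 0 0"}}

```text
time: 29.63
tool_pos: [0.5016, 0.1049, 0.1389]
ee_rot: [-89.9, 0.2, -2.6]
wrist_force: [1.0, 0.3, -0.0]
gripper_width: 0.0858
```

Call:
{"fn": "move_arm", "kwargs": {"moves": "-1 -0.01 0 0.1 0 0 0; -1 -0.02 0 0.25 0 0 0; -1 -0.02 0 0.45 0 0 0; -1 -0.02 0 0.6 0 0 0; -1 -0.02 0 0.7 0 0 0; -1 -0.02 0 0.74 0 0 0; -1 -0.02 0 0.74 0 0 0; -1 -0.02 0 0.74 0 0 0; -1 -0.02 0 0.74 0 0 0; -1 -0.02 0 0.74 0 0 0"}}

```text
time: 30.47
tool_pos: [0.5073, 0.2437, 0.1408]
ee_rot: [-90.0, 0.0, -3.4]
wrist_force: [0.2, 0.3, 0.5]
gripper_width: 0.0851
```

```bash
python3 -c "
from h import *
rel(.5064,.2468,.0296,-3.2)
s=snapshot('scene');crop(s,275,120,515,365,3,'pics/s17.png')"
```

```text
shift [-0.0051  0.5558  0.0156] turn [ 0.0005 -0.0017 -0.0002] | at [0.5073 0.2437 0.1408] [-9.005e+01  1.000e-02 -3.350e+00] t 30.47
```

View pics/s17.png

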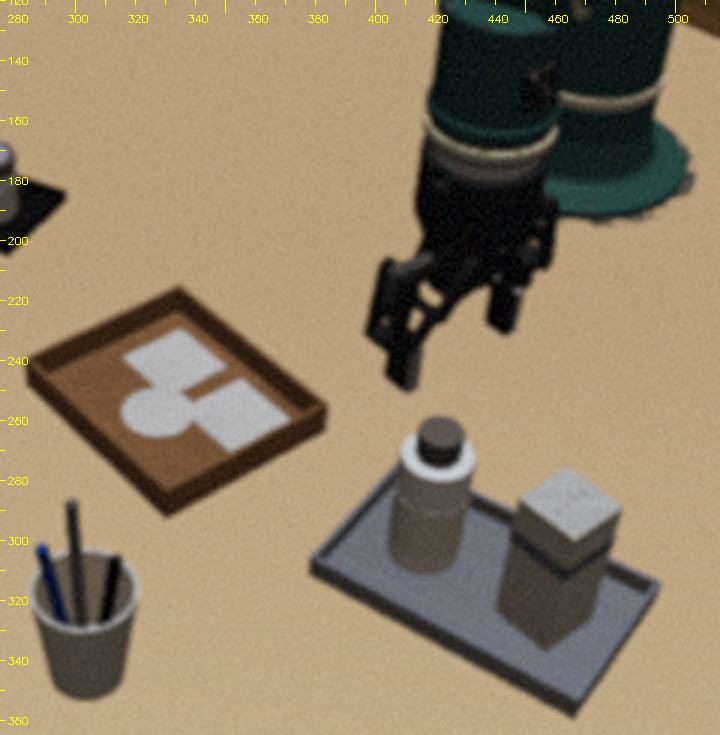

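Call:
{"fn": "move_arm", "kwargs": {"moves": "-1 -0.003 0.1 0.01 0 0 0; -1 -0.003 0.2 0.01 0 0 0; -1 -0.003 0.32 0.01 0 0 0; -1 -0.003 0.42 0.01 0 0 0; -1 -0.003 0.49 0.01 0 0 0; -1 -0.003 0.53 0.01 0 0 0; -1 -0.003 0.55 0.01 0 0 0; -1 -0.003 0.55 0.01 0 0 0; -1 -0.003 0.55 0.01 0 0 0; -1 -0.003 0.55 0.01 0 0 0; -1 -0.003 0.55 0.01 0 0 0"}}

```text
time: 31.43
tool_pos: [0.5072, 0.2484, 0.0319]
ee_rot: [-89.9, -0.1, -3.2]
wrist_force: [0.5, -0.1, 0.3]
gripper_width: 0.0854
```

```bash
python3 -c "
from h import *
rel(.5064,.2468,.0296,-3.2)"
```

```text
shift [-0.0034  0.0114 -0.0082] turn [-0.0007  0.0002  0.0009] | at [0.5072 0.2484 0.0319] [-8.993e+01 -8.000e-02 -3.180e+00] t 31.43
```

Call:
{"fn": "move_arm", "kwargs": {"moves": "-1 -0.003 0.01 -0.008 0 0 0; -1 -0.003 0.01 -0.008 0 0 0; -0.5 -0.003 0.01 -0.008 0 0 0; 0 -0.003 0.01 -0.008 0 0 0; 0.5 -0.003 0.01 -0.008 0 0 0; 1 -0.003 0.01 -0.008 0 0 0; 1 -0.003 0.01 -0.008 0 0 0; 1 -0.003 0.01 -0.008 0 0 0; 1 -0.003 0.01 -0.008 0 0 0; 1 -0.003 0.01 -0.008 0 0 0; 1 -0.003 0.01 -0.008 0 0 0; 1 -0.003 0.01 -0.008 0 0 0; 1 -0.003 0.01 -0.008 0 0 0; 1 -0.003 0.01 -0.008 0 0 0; 1 -0.003 0.01 -0.008 0 0 0"}}

```text
time: 32.68
tool_pos: [0.5062, 0.2467, 0.0293]
ee_rot: [-90.0, -0.0, -3.2]
wrist_force: [0.4, -0.3, 5.1]
gripper_width: 0.0508
```

```bash
python3 -c "
from h import *
rel(.4992,-.0255,.0296,-3.2)"
```

```text
shift [ 0.0405 -0.0023 -1.3607] turn [-0.0003  0.0003  0.0005] | at [0.5062 0.2467 0.0293] [-8.997e+01 -4.000e-02 -3.180e+00] t 32.68
```

Call:
{"fn": "move_arm", "kwargs": {"moves": "1 0 -0.04 0 0 0 0; 1 0 -0.1 0 0 0 0; 1 0 -0.18 0 0 0 0; 1 0 -0.26 0 0 0 0; 1 0 -0.34 0 0 0 0; 1 0 -0.39 0 0 0 0; 1 0 -0.4 -0.03 0 0 0; 1 0.01 -0.4 -0.09 0 0 0; 1 0.01 -0.4 -0.18 0 0 0; 1 0.02 -0.4 -0.27 0 0 0; 1 0.02 -0.4 -0.36 0 0 0; 1 0.02 -0.4 -0.45 0 0 0; 1 0.02 -0.4 -0.54 0 0 0; 1 0.02 -0.4 -0.62 0 0 0; 1 0.02 -0.4 -0.67 0 0 0; 1 0.02 -0.4 -0.68 0 0 0; 1 0.02 -0.4 -0.68 0 0 0"}}

```text
time: 34.1
tool_pos: [0.5019, 0.1095, 0.1085]
ee_rot: [-90.0, 0.0, -3.3]
wrist_force: [-0.3, -0.2, -2.7]
gripper_width: 0.0506
```

Call:
{"fn": "move_arm", "kwargs": {"moves": "1 0.01 0 -0.05 0 0 0; 1 0.01 0 -0.13 0 0 0; 1 0.02 0 -0.23 0 0 0; 1 0.02 0 -0.33 0 0 0; 1 0.02 0 -0.43 0 0 0; 1 0.02 0 -0.53 0 0 0; 1 0.02 0 -0.61 0 0 0; 1 0.02 0 -0.66 0 0 0; 1 0.02 0 -0.68 0 0 0; 1 0.02 0 -0.68 0 0 0; 1 0.02 0 -0.68 0 0 0; 1 0.02 0 -0.68 0 0 0; 1 0.02 0 -0.68 0 0 0; 1 0.02 0 -0.68 0 0 0"}}

```text
time: 35.27
tool_pos: [0.4988, -0.0246, 0.1088]
ee_rot: [-90.0, 0.0, -3.1]
wrist_force: [0.3, -0.2, -2.0]
gripper_width: 0.0505
```

```bash
python3 -c "
from h import *
rel(.4992,-.0255,.0296,-3.2)"
```

```text
shift [ 0.0023  0.3961 -0.0042] turn [-0.0001  0.0013 -0.    ] | at [ 0.4988 -0.0246  0.1088] [-89.99   0.    -3.09] t 35.27
```

Call:
{"fn": "move_arm", "kwargs": {"moves": "1 0.002 0.06 0 0 0 0; 1 0.002 0.14 0 0 0 0; 1 0.002 0.22 0 0 0 0; 1 0.002 0.29 0 0 0 0; 1 0.002 0.34 0 0 0 0; 1 0.002 0.37 0 0 0 0; 1 0.002 0.385 0 0 0 0; 1 0.002 0.385 0 0 0 0; 1 0.002 0.385 0 0 0 0"}}

```text
time: 36.02
tool_pos: [0.4996, -0.0255, 0.0323]
ee_rot: [-90.0, -0.0, -3.2]
wrist_force: [0.0, 0.2, -1.9]
gripper_width: 0.0502
```

```bash
python3 -c "
from h import *
rel(.4992,-.0255,.0296,-3.2)"
```

```text
shift [-0.002   0.0135  0.0001] turn [-0.0001  0.0003  0.0005] | at [ 0.4996 -0.0255  0.0323] [-8.999e+01 -5.000e-02 -3.170e+00] t 36.02
```

Call:
{"fn": "move_arm", "kwargs": {"moves": "1 -0.002 0.006 0 0 0 0; 1 -0.002 0.011 0 0 0 0; 1 -0.002 0.014 0 0 0 0; 1 -0.002 0.014 0 0 0 0; 0.2 -0.002 0.014 0 0 0 0; 0 -0.002 0.014 0 0 0 0; -0.3 -0.002 0.014 0 0 0 0; -0.6 -0.002 0.014 0 0 0 0; -1 -0.002 0.014 0 0 0 0; -1 -0.002 0.014 0 0 0 0; -1 -0.002 0.014 0 0 0 0; -1 -0.002 0.014 0 0 0 0; -1 0 -0.1 0 0 0 0; -1 0 -0.25 0 0 0 0; -1 0 -0.4 0 0 0 0; -1 0 -0.5 0 0 0 0; -1 0 -0.6 0 0 0 0; -1 0 -0.6 0 0 0 0; -1 0 -0.6 0 0 0 0"}}

```text
time: 37.6
tool_pos: [0.4998, -0.0253, 0.1528]
ee_rot: [-89.9, -0.1, -3.2]
wrist_force: [-0.2, -0.5, 0.3]
gripper_width: 0.0854
```

```bash
python3 -c "
from h import *
rel(.4915,.3415,.15,-3.2)
s=snapshot('scene');crop(s,275,120,515,365,3,'pics/s18.png')"
```

```text
shift [-0.1427  0.0151  1.829 ] turn [-0.0006  0.0004  0.0015] | at [ 0.4998 -0.0253  0.1528] [-89.95  -0.14  -3.16] t 37.6
```

View pics/s18.png

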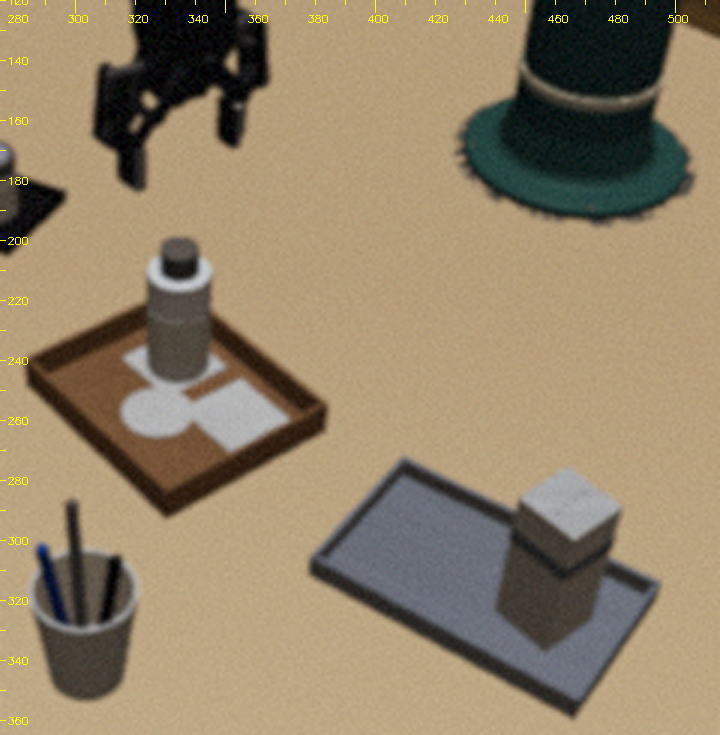

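Call:
{"fn": "move_arm", "kwargs": {"moves": "-1 -0.01 0 0.1 0 0 0; -1 -0.02 0 0.25 0 0 0; -1 -0.04 0 0.45 0 0 0; -1 -0.05 0 0.65 0 0 0; -1 -0.07 0 0.85 0 0 0; -1 -0.07 0 0.91 0 0 0; -1 -0.07 0 0.91 0 0 0"}}

```text
time: 38.23
tool_pos: [0.4938, 0.1612, 0.1502]
ee_rot: [-90.0, 0.1, -2.7]
wrist_force: [-0.4, -0.3, 0.2]
gripper_width: 0.0852
```

Call:
{"fn": "move_arm", "kwargs": {"moves": "-1 -0.01 0 0.1 0 0 0; -1 -0.02 0 0.25 0 0 0; -1 -0.04 0 0.45 0 0 0; -1 -0.05 0 0.65 0 0 0; -1 -0.07 0 0.82 0 0 0; -1 -0.07 0 0.9 0 0 0; -1 -0.07 0 0.915 0 0 0; -1 -0.07 0 0.915 0 0 0; -1 -0.07 0 0.915 0 0 0; -1 -0.07 0 0.915 0 0 0; -1 -0.07 0 0.915 0 0 0; -1 -0.07 0 0.915 0 0 0"}}

```text
time: 39.23
tool_pos: [0.4919, 0.339, 0.1521]
ee_rot: [-90.0, -0.0, -3.3]
wrist_force: [-0.6, 0.3, -0.3]
gripper_width: 0.0854
```

```bash
python3 -c "
from h import *
rel(.4915,.3415,.035,-3.2)"
```

```text
shift [-0.0026  0.5855  0.0125] turn [ 0.0001 -0.0011  0.0001] | at [0.4919 0.339  0.1521] [-9.0e+01 -1.0e-02 -3.3e+00] t 39.23
```

Call:
{"fn": "move_arm", "kwargs": {"moves": "-1 -0.002 0.1 0.003 0 0 0; -1 -0.002 0.2 0.003 0 0 0; -1 -0.002 0.32 0.003 0 0 0; -1 -0.002 0.42 0.003 0 0 0; -1 -0.002 0.5 0.003 0 0 0; -1 -0.002 0.55 0.003 0 0 0; -1 -0.002 0.58 0.003 0 0 0; -1 -0.002 0.58 0.003 0 0 0; -1 -0.002 0.58 0.003 0 0 0; -1 -0.002 0.58 0.003 0 0 0; -1 -0.002 0.58 0.003 0 0 0"}}

```text
time: 40.15
tool_pos: [0.4917, 0.3416, 0.037]
ee_rot: [-89.9, -0.1, -3.2]
wrist_force: [-1.2, 0.8, 0.5]
gripper_width: 0.0854
```

```bash
python3 -c "
from h import *
rel(.4915,.3415,.035,-3.2)
s=snapshot('scene');crop(s,395,200,515,365,4,'pics/s19.png')"
```

```text
shift [-0.001   0.0101 -0.0006] turn [-0.0009  0.0003  0.0009] | at [0.4917 0.3416 0.037 ] [-89.92  -0.09  -3.17] t 40.15
```

View pics/s19.png

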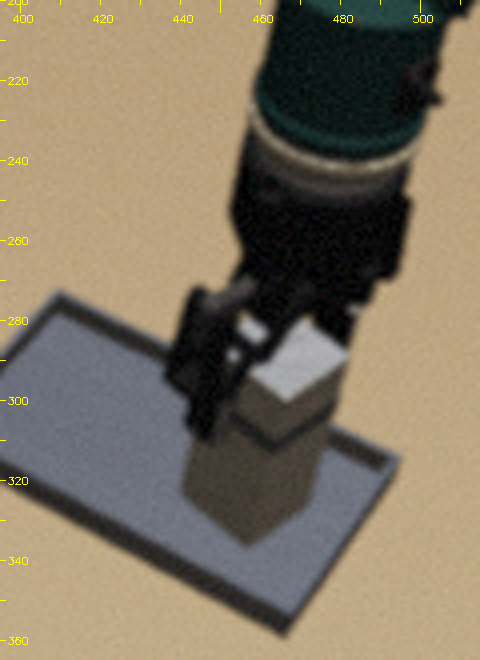

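Call:
{"fn": "move_arm", "kwargs": {"moves": "-0.5 0 0 0 0 0 0; 0 0 0 0 0 0 0; 0.5 0 0 0 0 0 0; 1 0 0 0 0 0 0; 1 0 0 0 0 0 0; 1 0 0 0 0 0 0; 1 0 0 0 0 0 0; 1 0 0 0 0 0 0; 1 0 0 0 0 0 0; 1 0 0 0 0 0 0; 1 0 0 0 0 0 0; 1 0 0 0 0 0 0; 1 0 0 0 0 0 0"}}

```text
time: 41.28
tool_pos: [0.4914, 0.3413, 0.0363]
ee_rot: [-90.0, -0.0, -3.2]
wrist_force: [0.1, 1.4, 5.0]
gripper_width: 0.0476
```

```bash
python3 -c "
from h import *
rel(.5072,.0480,.037,-3.2)"
```

```text
shift [ 0.1603 -0.0042 -1.4601] turn [-0.0004  0.0003  0.0004] | at [0.4914 0.3413 0.0363] [-8.996e+01 -4.000e-02 -3.170e+00] t 41.28
```

Call:
{"fn": "move_arm", "kwargs": {"moves": "1 0 -0.05 0 0 0 0; 1 0 -0.13 0 0 0 0; 1 0 -0.22 0 0 0 0; 1 0 -0.31 0 0 0 0; 1 0 -0.38 0 0 0 0; 1 0 -0.4 -0.03 0 0 0; 1 0.01 -0.4 -0.1 0 0 0; 1 0.02 -0.4 -0.2 0 0 0; 1 0.03 -0.4 -0.3 0 0 0; 1 0.04 -0.4 -0.4 0 0 0; 1 0.05 -0.4 -0.5 0 0 0; 1 0.06 -0.4 -0.6 0 0 0; 1 0.07 -0.4 -0.68 0 0 0; 1 0.08 -0.4 -0.73 0 0 0; 1 0.08 -0.4 -0.73 0 0 0"}}

```text
time: 42.53
tool_pos: [0.4986, 0.1904, 0.1151]
ee_rot: [-90.1, 0.1, -3.5]
wrist_force: [0.2, -0.3, -1.1]
gripper_width: 0.0475
```

Call:
{"fn": "move_arm", "kwargs": {"moves": "1 0.01 0 -0.05 0 0 0; 1 0.02 0 -0.12 0 0 0; 1 0.03 0 -0.2 0 0 0; 1 0.04 0 -0.28 0 0 0; 1 0.05 0 -0.36 0 0 0; 1 0.06 0 -0.44 0 0 0; 1 0.07 0 -0.52 0 0 0; 1 0.08 0 -0.6 0 0 0; 1 0.08 0 -0.67 0 0 0; 1 0.08 0 -0.71 0 0 0; 1 0.08 0 -0.73 0 0 0; 1 0.08 0 -0.73 0 0 0; 1 0.08 0 -0.73 0 0 0; 1 0.08 0 -0.73 0 0 0; 1 0.08 0 -0.73 0 0 0"}}

```text
time: 43.78
tool_pos: [0.5068, 0.0488, 0.1158]
ee_rot: [-90.0, -0.0, -3.1]
wrist_force: [-0.0, 0.1, -0.3]
gripper_width: 0.0472
```

Call:
{"fn": "move_arm", "kwargs": {"moves": "1 0 0.06 0 0 0 0; 1 0 0.14 0 0 0 0; 1 0 0.22 0 0 0 0; 1 0 0.29 0 0 0 0; 1 0 0.34 0 0 0 0; 1 0 0.37 0 0 0 0; 1 0 0.385 0 0 0 0; 1 0 0.385 0 0 0 0; 1 0 0.385 0 0 0 0"}}

```text
time: 44.53
tool_pos: [0.5072, 0.0478, 0.0393]
ee_rot: [-90.0, -0.0, -3.2]
wrist_force: [0.2, 1.0, -0.7]
gripper_width: 0.0474
```

```bash
python3 -c "
from h import *
rel(.5072,.0480,.0363,-3.2)"
```

```text
shift [-0.0003  0.0149  0.001 ] turn [-0.0001  0.0003  0.0005] | at [0.5072 0.0478 0.0393] [-8.999e+01 -4.000e-02 -3.180e+00] t 44.53
```

Call:
{"fn": "move_arm", "kwargs": {"moves": "1 0 0.006 0 0 0 0; 1 0 0.011 0 0 0 0; 1 0 0.015 0 0 0 0; 1 0 0.015 0 0 0 0; 0.3 0 0.015 0 0 0 0; 0 0 0.015 0 0 0 0; -0.3 0 0.015 0 0 0 0; -0.6 0 0.015 0 0 0 0; -1 0 0.015 0 0 0 0; -1 0 0.015 0 0 0 0; -1 0 0.015 0 0 0 0; -1 0 0.015 0 0 0 0; -1 0 -0.1 0 0 0 0; -1 0 -0.25 0 0 0 0; -1 0 -0.4 0 0 0 0; -1 0 -0.5 0 0 0 0; -1 0 -0.6 0 0 0 0; -1 0 -0.6 0 0 0 0; -1 0 -0.6 0 0 0 0"}}

```text
time: 46.12
tool_pos: [0.5074, 0.048, 0.1597]
ee_rot: [-89.9, -0.1, -3.2]
wrist_force: [-0.8, -0.7, -0.4]
gripper_width: 0.0855
```

Call:
{"fn": "move_arm", "kwargs": {"moves": "-1 0 0 0.1 0 0 0; -1 0 0 0.25 0 0 0; -1 0 0 0.45 0 0 0; -1 0 0 0.65 0 0 0; -1 0 0 0.85 0 0 0; -1 0 0 1 0 0 0; -1 0 0 1 0 0 0; -1 0 0 1 0 0 0"}}

```text
time: 46.78
tool_pos: [0.5164, 0.2491, 0.1568]
ee_rot: [-90.1, 0.1, -2.9]
wrist_force: [0.4, -1.2, 0.2]
gripper_width: 0.0853
```

```bash
python3 -c "
from h import *
s=snapshot('scene');cv2.imwrite('pics/scene20.png',s);t=snapshot('top');cv2.imwrite('pics/top20.png',t);crop(cv2.convertScaleAbs(t,alpha=1.6),240,205,365,315,6,'pics/t20.png')
a=cv2.imread('pics/scene0.png');b=cv2.imread('pics/top0.png')
cv2.imwrite('pics/diff20.png',np.hstack([np.clip(3*cv2.absdiff(s,a),0,255)[120:360,180:560],np.clip(3*cv2.absdiff(b,t),0,255)[100:340,180:560]]))
g=lambda i:np.float32(cv2.cvtColor(i,cv2.COLOR_BGR2GRAY))
for n,p,q,(x0,y0,x1,y1) in [('stack top',b,t,(355,125,402,178)),('cup top',b,t,(192,108,245,168)),('cup scene',a,s,(280,282,326,356)),('stack scene',a,s,(198,224,242,276)),('carton top',b,t,(256,252,296,292)),('bottle top',b,t,(300,260,338,298))]: print(n,cv2.phaseCorrelate(g(p[y0:y1,x0:x1]),g(q[y0:y1,x0:x1])))
"
```

```text
stack top ((-0.038557957316669444, 0.002963468305360095), 1.0114579508885926)
cup top ((-0.014958190132819738, -0.07843886422282509), 0.9117777318130305)
cup scene ((-0.04483130477068187, 0.477725863805297), 1.0256872346666124)
stack scene ((0.46461282983777963, 0.029213449376012335), 0.9673785982799138)
carton top ((-0.09404822120515277, -0.40916404797096817), 0.916166049093008)
bottle top ((0.07075911425846115, -0.4384494558169969), 0.8382853907346726)
```

View pics/scene20.png

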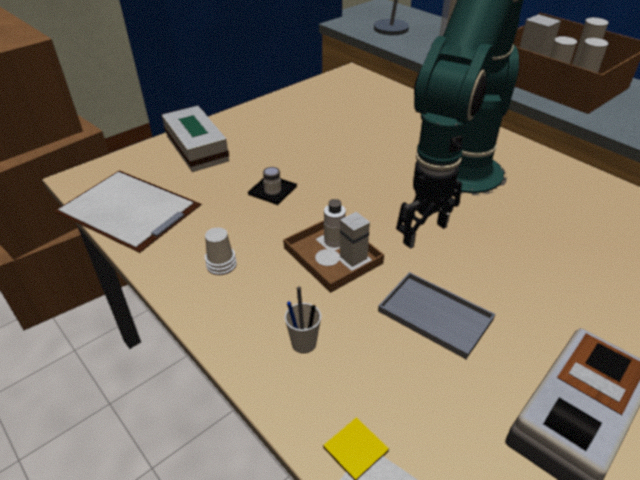

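View pics/t20.png

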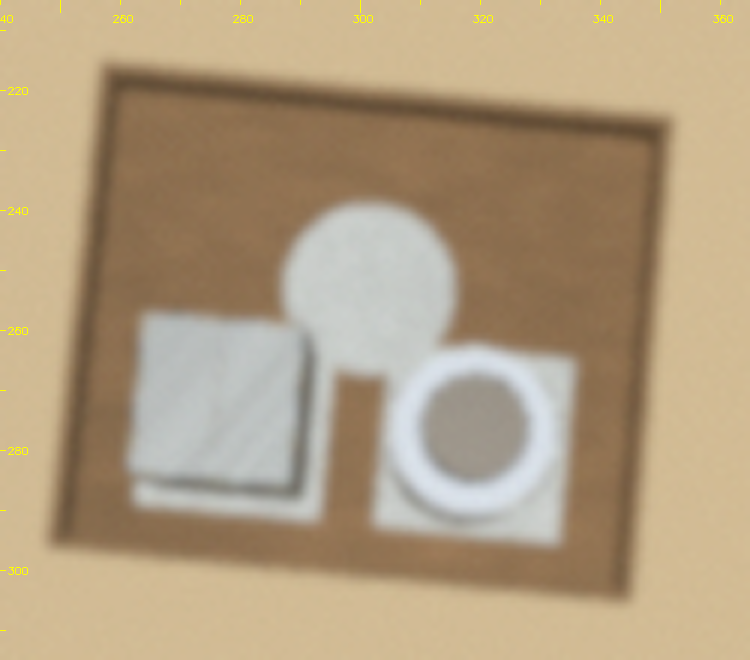

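View pics/diff20.png

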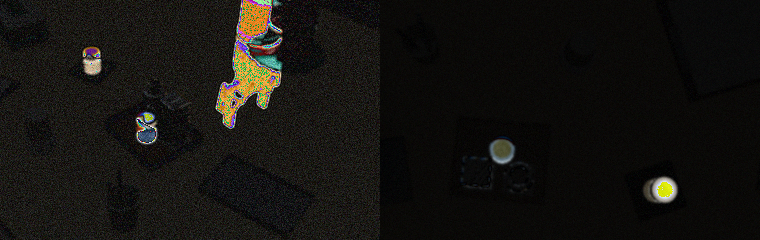

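```bash
python3 -c "
from rig import *
print(sign_off())"
```

```text
the job is handed in; nothing more can be done
None
```

The job is done as asked and handed in at about 47 s of the 138 s allowed. I moved the carton and then the bottle to the steel side tray and stood the canister in the black dish. Then I put the bottle and the carton back upright by reversing the same moves.

**Final checks** (last pictures compared with the first):
- **Bottle and carton:** both stand upright, about 0.4 px from where they started in the top view, which is under 1 mm.
- **Canister:** it stands upright near the middle of the dish.
- **Pen cup and cup stack:** no real shift. Their largest measured change was about 0.5 px, which is within the noise; the picture difference shows no movement.
- **Forces:** the highest wrist force I read between moves was about 7 N.

**One thing disagreed:** in the images the fingertips sat about 35 mm higher than the reported tool height and the given finger sizes imply. Because of this, my first grip on the bottle caught only its top edge. I noticed before lifting, let go and gripped again 30 mm lower. I set the later grips using the height seen in the images. I did not find the cause.

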